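# Extend the drying rack, hang the pipe straps and switch on the guarded blower

## Robot

A 6-joint arm with a two-finger parallel gripper is mounted at the origin on a cart in front of the work surface, level with it; the furniture and walls round the work are solid. World frame = base frame: x ahead of the robot, y to its left, z up, the work surface at z = 0. Lengths are in m, angles in rad, forces in N, time in s.
With the tool pointing down it reaches from about 0.275 to 0.825 m from the base axis. Payload 5.2 kg.
Tool frame: the origin (TCP) lies at the very end of the fingers, on their centre line; the grasp point (between the pads) lies grip_depth behind it (grip_depth is the distance from the TCP to the grasp point, in m); z points along the fingers, y is the direction in which the jaws open and shut (so a half turn about z gives the same grasp; the last joint's range is limited). The gripper opens to 93 mm and grips with 3 to 60 N. Pads are 15 mm wide; open, the fingers measure 128 mm over their backs; the gripper's body (75 mm by 188 mm) begins 65 mm behind the grasp point.
Start: joints at [0.906, 0.259, 1.535, -0, 1.348, -0.203], TCP at [0.245, 0.492, 0.219] pointing down, gripper open.
Joint ranges: [-3.14, 3.14], [-0.91, 2.08], [0.19, 2.58], [-1.22, 4.36], [0.22, 2.71], [-3.12, 3.12]. Speed limits (rad/s): [2.57, 2.57, 3.14, 3.14, 3.14, 3.14].

## Interface

Orientations are given as a unit quaternion [x, y, z, w].
In Python, from cell import * gives the robot as it stands.
- The arm moves only by the shell command python3 -m handwheel 'ROWS'. ROWS is text: rows parted by semicolons, each of 7 numbers parted by spaces: the turn, a rotation vector about the tool's x, y, z in units of 5 degrees (1.0 is 5 degrees), then the shift along the tool's x, y, z in units of 25 mm (1.0 is 25 mm), then the closure, from 0 (fully open) to 1 (shut). In form: wx wy wz tx ty tz claw; .... A call has 1 to 12 rows; each row is the pose to reach, as a shift and turn from the pose commanded when the call began, along the tool's axes at that moment; what a row does not reach only later rows make up. A row lasts 1/10 s, in which the tool goes at most 50 mm and 8.59 degrees, less where a joint would pass 70% of its speed; a pose out of reach is approached as far as the arm can. A call with a gripper value outside its range is refused whole. The fingers move at their own pace and stop on an object; the grip force is fixed at half the most. Time passes only in rows, so rows that repeat a pose let the fingers close. It gives the time, the measured TCP pose, the force and the opening at its end, in the units of the state.
- sense(): the state, without advancing time (a new reading comes with each control period).
- snapshot(name): name is "scene" or "side" or "wrist"; returns (picture, depth): 384x512x3 uint8, red, green, blue; 384x512 float32, m along the optical axis (not along the pixel's ray), 0 where there is no reading.
- camera_params(name): a dict with "fovy" (degrees; the focal length in pixels is half the picture's height over the tangent of half this angle, whatever the lens; pixels are square), "cx", "cy" (the principal point, pixels), "rvec" (rotation vector, rad) and "tvec" (3), from world to camera coordinates, as OpenCV has them; the wrist camera has in their place "tool_from_camera" (4x4, takes a point from camera to tool coordinates, whose origin is the TCP and whose axes are the flange's). Camera axes: x right, y down, z forward; pixel columns grow to the right and rows downward; lengths in m; the calibration is good to about 2 mm. A picture is of the moment at which its call begins: read the wrist's pose just before it. camera_params takes no time and is no camera call.
- hand_in(): hands the job in, once; it reports no verdict.
The state is a dict: "time": time; "joint_pos": joint angles; "qd": joint speeds; "tau": joint torques, N m; "tcp_pos": TCP position; "tcp_rot": TCP orientation; "wrist_force": force on the tool from outside, world axes, zero at the start; "ft_torque": the same for the moment, N m; "grip_width": finger opening in m.
Only numpy, scipy, OpenCV 4.12 (cv2) and the standard library are available. Lean on these libraries where they do the work, as an engineer would, in place of code of your own. Each camera call takes 0.05 s, during which the arm holds its last target.

## Task

Get the primed pipe straps drying: first take the rack's hanging bar by its grip and raise the upper section past the top rung, then lower it in the hand, without letting it drop, until its pawl sits on the top rung. Then hang every pipe strap astride the bar, nut up, wherever there is room, and once they all hang, lift the switch guard on the blower well open, flip the toggle fully over to on and fold the guard down shut again. Leave the tin and the roll of black tape where they are.

Things in the scene. Friction and masses are not known exactly. Their poses are not given: they have to be found in the camera images.
- rack: Drying rack, a two-part extension ladder 0.125 m tall on a dark steel base plate 140 x 200 x 10 mm, fixed to the table. Origin: centre of the underside of the base plate; x points to the back of the rack, y along the rungs and the hanging bar, z up. Two aluminium side rails at y = +-60 mm carry three fixed round rungs (10 mm thick) at heights 30, 72 and 112 mm (centres), 22 mm behind the bar.
- upper_section (a joint): How far the rack's sliding upper section is raised, m, 0 (down, start) to 0.120 (upper stop). It weighs 0.45 kg, slides straight up and drops back if let go, except when its pawl sits on a rung. Seated on the middle rung it reads 0.040, on the top rung 0.080; to get over the top rung it must be raised to 0.100 or more, then lowered.
- bar_mid (a point): Centre of the hanging bar on top of the upper section: a horizontal steel bar 16 mm thick and 280 mm long along the rack's y, with a black rubber grip sleeve (22 mm thick, 60 mm long) at its middle and 24 mm end discs. 140 mm above the table when down, 220 mm when on the top rung. Axes as the rack's. Nothing else of the rack stands within 15 mm under the sleeve.
- pawl (a joint): Angle of the gravity pawl of the upper section, rad: 0 = level (nose sticks out to the back, ready to sit on a rung); it tips up to 1.3 while its nose is pushed down by a rung it passes on the way up, and falls back to 0 by its weight once above it.
- blower: Grey box 110 x 100 x 55 mm, a small drying blower fixed to the table. Origin: centre of its underside; x points to its back, y to its left, z up. On its top: toggle switch under a hinged guard.
- guard (a joint): Opening angle of the black switch guard, rad: 0 closed, up to 1.75; it swings up and over to the back (+x of the blower) and stays where it is left (stiff hinge, about 1 N at the handle). The guard is a hood 52 x 70 mm, 32 mm high.
- guard_handle (a point): Middle of the guard's bar handle: a steel bar 10 mm thick and 50 mm long along the blower's y, held 30 mm off the hood's upper front edge, slanting forward and up; when closed it lies 51 mm in front of the blower's centre and 109 mm above the table, 72 mm in front of and 53 mm above the hinge line. Moves with the guard.
- guard_hinge (a point): Middle of the guard's hinge line (along the blower's y), on the blower's top, 21 mm behind its centre and 56 mm above its underside.
- toggle (a joint): Toggle switch lever, rad: 0 = off, leaning 0.4 rad to the blower's right (-y); 0.8 = on, leaning to its left (+y). Stays where it is left; about 1 N at the tip.
- toggle_tip (a point): Ball tip (10 mm) of the 26 mm toggle lever; the lever pivots on the blower's top (55 mm above its underside), 5 mm in front of the blower's centre. Its tip stands 24 mm above the blower's top and travels along the blower's y, from -10 to +10 mm.
- tin: Small printed screw tin, 58 mm wide, 72 mm high; bystander. Origin: centre of its underside.
- black_tape: Small roll of black tape, 53 mm wide, 19 mm high, lying flat; bystander. Origin: centre of its underside.
- strap_a: Grey pipe strap (one of two or three alike, 0.11 kg): an arch of 34 x 4 mm flat steel on two outward feet. Origin: centre between the feet, at their underside; x across the arch (96 mm over the feet), y along the 34 mm width, z up. Crown top 50 mm above the feet; on it a square steel nut, 18 x 18 mm, sides along x and y, from 50 to 77 mm above the feet: the place to grip.
- saddle_a (a point): Middle of the underside of this strap's crown, 46 mm above its feet: this surface rests on the bar when hung (8 mm above the bar's centre). Inside, the arch is 50 mm wide at the feet and narrows to a flat 14 mm at the crown, which centres it on the bar.
- strap_b: Grey pipe strap (one of two or three alike, 0.11 kg): an arch of 34 x 4 mm flat steel on two outward feet. Origin: centre between the feet, at their underside; x across the arch (96 mm over the feet), y along the 34 mm width, z up. Crown top 50 mm above the feet; on it a square steel nut, 18 x 18 mm, sides along x and y, from 50 to 77 mm above the feet: the place to grip.
- saddle_b (a point): Middle of the underside of this strap's crown, 46 mm above its feet: this surface rests on the bar when hung (8 mm above the bar's centre). Inside, the arch is 50 mm wide at the feet and narrows to a flat 14 mm at the crown, which centres it on the bar.
- strap_c: Grey pipe strap (one of two or three alike, 0.11 kg): an arch of 34 x 4 mm flat steel on two outward feet. Origin: centre between the feet, at their underside; x across the arch (96 mm over the feet), y along the 34 mm width, z up. Crown top 50 mm above the feet; on it a square steel nut, 18 x 18 mm, sides along x and y, from 50 to 77 mm above the feet: the place to grip.
- saddle_c (a point): Middle of the underside of this strap's crown, 46 mm above its feet: this surface rests on the bar when hung (8 mm above the bar's centre). Inside, the arch is 50 mm wide at the feet and narrows to a flat 14 mm at the crown, which centres it on the bar.

How it is judged:
On the way, in this order (a step that is already met when the one before it is completed fails the run):
1. the upper section is raised beyond the top rung with its pawl fallen back level (value of joint upper_section above 0.09 m and value of joint pawl below 0.2 rad and contact force between the fingers and upper_section above 0.5 N), for 0.1 s.
2. the upper section, still in the hand, is lowered onto the top rung (value of joint upper_section between 0.074 and 0.0825 m and value of joint pawl below 0.2 rad and contact force between the fingers and upper_section above 0.5 N and velocity of joint upper_section above -0.02 m/s), for 0.1 s.
3. all straps hang astride the bar, released and at rest, with the section on its top rung (value of joint upper_section between 0.074 and 0.085 m and value of joint pawl below 0.2 rad and x of saddle_a in the frame of bar_mid between -0.014 and 0.014 m and y of saddle_a in the frame of bar_mid between -0.135 and 0.135 m and z of saddle_a in the frame of bar_mid between 0.002 and 0.015 m and angle between each of strap_a, strap_b, strap_c's own z axis and vertical below 0.25 rad and x of saddle_b in the frame of bar_mid between -0.014 and 0.014 m and y of saddle_b in the frame of bar_mid between -0.135 and 0.135 m and z of saddle_b in the frame of bar_mid between 0.002 and 0.015 m and x of saddle_c in the frame of bar_mid between -0.014 and 0.014 m and y of saddle_c in the frame of bar_mid between -0.135 and 0.135 m and z of saddle_c in the frame of bar_mid between 0.002 and 0.015 m and contact force between the fingers and strap_a below 0.1 N and contact force between the fingers and strap_b below 0.1 N and contact force between the fingers and strap_c below 0.1 N and linear speed of each of strap_a, strap_b, strap_c below 0.03 m/s), for 0.3 s.
4. the guard is well open, the switch still off (value of joint guard above 1.1 rad and value of joint toggle below 0.4 rad), for 0.1 s.
5. the toggle is on while the guard is open (value of joint guard above 0.8 rad and value of joint toggle above 0.65 rad), for 0.1 s.
6. the guard is shut again (value of joint guard below 0.08 rad and value of joint toggle above 0.65 rad), for 0.2 s.
At the end, for the whole second after the job is handed in: Section on the top rung (0.074 to 0.085, pawl within 0.2 rad of level); every strap present astride the bar (crown within 14 mm of its line, tilt under 0.25 rad); toggle on (over 0.65 rad), guard shut (under 0.08 rad); bystanders moved less than 40 mm (all of step 6 and value of joint upper_section between 0.074 and 0.085 m and value of joint pawl below 0.2 rad and x of saddle_a in the frame of bar_mid between -0.014 and 0.014 m and y of saddle_a in the frame of bar_mid between -0.135 and 0.135 m and z of saddle_a in the frame of bar_mid between 0.002 and 0.015 m and angle between each of strap_a, strap_b, strap_c's own z axis and vertical below 0.25 rad and x of saddle_b in the frame of bar_mid between -0.014 and 0.014 m and y of saddle_b in the frame of bar_mid between -0.135 and 0.135 m and z of saddle_b in the frame of bar_mid between 0.002 and 0.015 m and x of saddle_c in the frame of bar_mid between -0.014 and 0.014 m and y of saddle_c in the frame of bar_mid between -0.135 and 0.135 m and z of saddle_c in the frame of bar_mid between 0.002 and 0.015 m); the robot touches nothing.
It fails at once if the tin is pushed away (distance of tin from where it was at the start of the episode above 0.04 m).
It fails at once if the black tape is pushed away (distance of black_tape from where it was at the start of the episode above 0.04 m).
Of strap_a, strap_b, strap_c only 2 to 3 are there at a start; the rules pass over those that are not, and their reading is None.
At some moment in a run one of strap_a, strap_b, strap_c may be knocked a few centimetres aside while the robot is not near it.
Once in a run the grip may slacken for a moment while it holds something.
It also fails if it takes over 210 s, if anything falls off the work surface, if the arm or the gripper's body presses on something with over 40 N, if the wrist force passes 120 N, or if a joint passes its speed limit or range.

## Working session

There is one attempt and no reset: what is moved stays moved. The work goes in short steps, Python scripts to look and compute and a shell command to move; the robot and the scene stay as the last step left them, time stands still between calls to the robot, and variables do not carry over. Pictures are saved under pics/ and viewed, and the job is handed in when it is done.

```bash
ls; mkdir -p pics
python3 - <<'E'
from cell import *
import cv2
s=sense(); print(s)
for n in ["scene","side","wrist"]:
    p,d=snapshot(n); cv2.imwrite(f"pics/{n}0.png",cv2.cvtColor(p,cv2.COLOR_RGB2BGR)); print(n,camera_params(n))
    import numpy as np; np.save(f"pics/{n}0.npy",d)
E
```

```text
pics
{'time': 0.0, 'joint_pos': array([ 9.06148052e-01,  2.59316931e-01,  1.53604490e+00, -1.72439642e-05,
        1.34799165e+00, -2.02799044e-01]), 'qd': array([-4.92532347e-04, -5.27842350e-05,  9.91302641e-04,  6.17472199e-04,
        1.51168405e-03, -4.99911237e-04]), 'tau': array([-8.04092779e-04, -4.37319124e+01, -2.84002143e+01,  7.15212361e-02,
        4.16599901e-02, -1.49109801e-04]), 'tcp_pos': array([0.24473381, 0.49195976, 0.21784706]), 'tcp_rot': array([ 2.28875742e-01,  9.73455248e-01, -8.02429903e-04, -3.62368815e-04]), 'wrist_force': array([-0.00196568, -0.08982223,  0.07812486]), 'ft_torque': array([0.02142859, 0.00063325, 0.00159835]), 'grip_width': 0.09266050719383115}
scene {'fovy': 57.72570792547697, 'cx': 262.82344060272374, 'cy': 198.44420005275836, 'rvec': array([ 2.08156279, -1.3448025 ,  0.49553103]), 'tvec': array([-0.3590533 ,  0.36386769,  0.68784773])}
side {'fovy': 56.79654399470141, 'cx': 247.6027741846199, 'cy': 195.32613336286008, 'rvec': array([ 2.1631283, -0.2618925,  0.1098675]), 'tvec': array([-0.52418678,  0.07963663,  0.97374998])}
wrist {'fovy': 70.19834797069667, 'cx': 251.40274850145147, 'cy': 192.36458796318223, 'tool_from_camera': array([[-9.41876926e-04, -9.63688273e-01, -2.67028134e-01,
         7.45405514e-02],
       [ 9.99999510e-01, -8.26076756e-04, -5.45994832e-04,
        -8.52492098e-04],
       [ 3.05583082e-04, -2.67028518e-01,  9.63688579e-01,
        -1.65875279e-01],
       [ 0.00000000e+00,  0.00000000e+00,  0.00000000e+00,
         1.00000000e+00]])}
```

View pics/scene0.png

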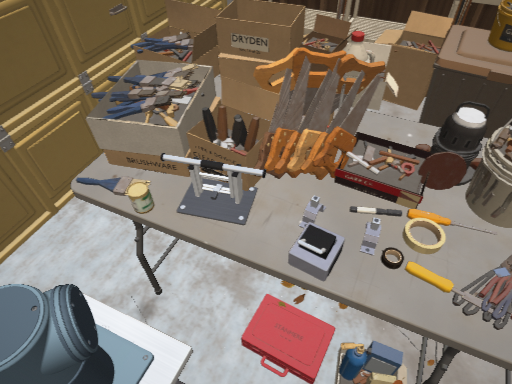

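View pics/side0.png

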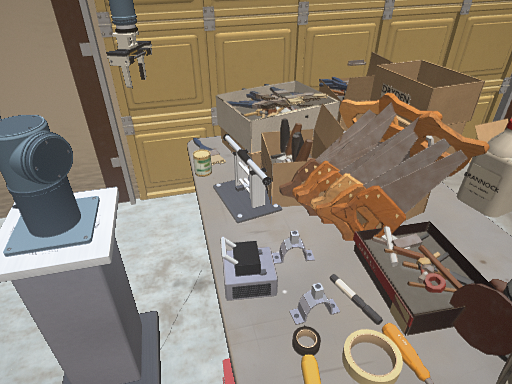

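View pics/wrist0.png

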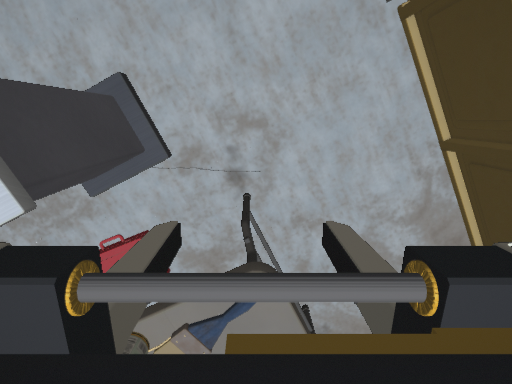

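Scene view: rack near (218,190), blower (316,248), tin (140,196), tape (392,257), and straps at (312,210) and (372,236). The side view shows the same two straps at (293,247) and (316,302).

```bash
cat > h.py <<'E'
from cell import *
import cv2, numpy as np
from scipy.spatial.transform import Rotation as R
def K(c): 
    f=192/np.tan(np.radians(c["fovy"]/2)); return f,c["cx"],c["cy"]
def cam(n,s=None):
    c=camera_params(n)
    if n=="wrist":
        T=np.eye(4);T[:3,:3]=R.from_quat(s["tcp_rot"]).as_matrix();T[:3,3]=s["tcp_pos"]
        return c,T@c["tool_from_camera"]
    T=np.eye(4);T[:3,:3]=R.from_rotvec(c["rvec"]).as_matrix();T[:3,3]=c["tvec"]
    return c,np.linalg.inv(T)
def cloud(n,d,s=None):
    c,T=cam(n,s);f,cx,cy=K(c)
    v,u=np.mgrid[0:384,0:512]
    P=np.stack([(u-cx)/f*d,(v-cy)/f*d,d],-1)@T[:3,:3].T+T[:3,3]
    P[d==0]=np.nan
    return P
def ray(n,u,v,z,s=None):
    c,T=cam(n,s);f,cx,cy=K(c)
    r=T[:3,:3]@np.array([(u-cx)/f,(v-cy)/f,1]);o=T[:3,3]
    return o+r*(z-o[2])/r[2]
def shot(n,name):
    s=sense();p,d=snapshot(n)
    b=cv2.cvtColor(p,cv2.COLOR_RGB2BGR);cv2.imwrite(f"pics/{name}.png",b);np.save(f"pics/{name}.npy",d)
    return s,b,d,cloud(n,d,s)
def crop(b,x0,y0,x1,y1,k,name): cv2.imwrite(f"pics/{name}.png",cv2.resize(b[y0:y1,x0:x1],None,fx=k,fy=k,interpolation=cv2.INTER_CUBIC))
E
python3 - <<'E'
from h import *
b=cv2.imread("pics/scene0.png"); crop(b,150,140,410,290,3,"sc_c")
b=cv2.imread("pics/side0.png"); crop(b,190,120,350,360,2.5,"sd_c")
P=cloud("scene",np.load("pics/scene0.npy"));
for u,v in [(250,210),(300,230),(160,158),(262,174),(210,165),(312,200),(373,222),(316,238),(140,183),(392,250)]: print(u,v,P[v,u].round(3))
P=cloud("side",np.load("pics/side0.npy"));
for u,v in [(293,234),(320,286),(240,217),(225,136),(255,183),(200,155)]: print(u,v,P[v,u].round(3))
E
```

```text
250 210 [ 0.535 -0.111 -0.001]
300 230 [ 0.525 -0.264  0.001]
160 158 [0.492 0.123 0.145]
262 174 [ 0.544 -0.146  0.146]
210 165 [ 0.519 -0.012  0.147]
312 200 [ 0.575 -0.273  0.075]
373 222 [ 0.566 -0.432  0.076]
316 238 [ 0.456 -0.323  0.088]
140 183 [0.448 0.18  0.069]
392 250 [ 0.546 -0.496  0.02 ]
293 234 [ 0.579 -0.284  0.078]
320 286 [ 0.579 -0.439  0.077]
240 217 [ 0.491 -0.112  0.013]
225 136 [0.499 0.12  0.146]
255 183 [ 0.543 -0.077  0.092]
200 155 [0.422 0.166 0.069]
```

View pics/sc_c.png

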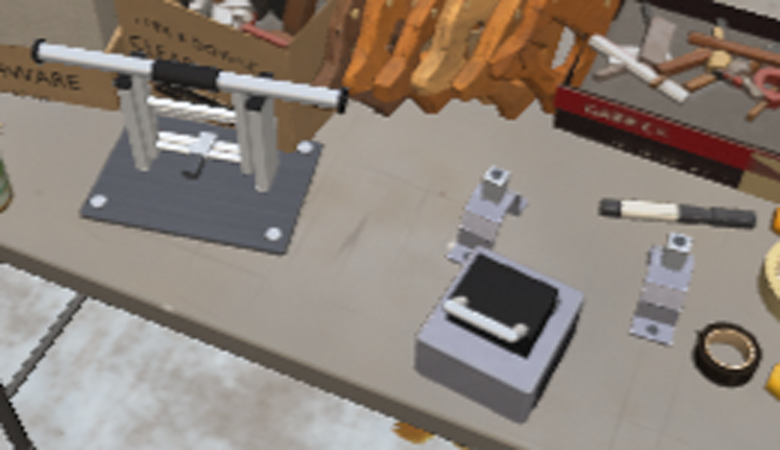

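View pics/sd_c.png

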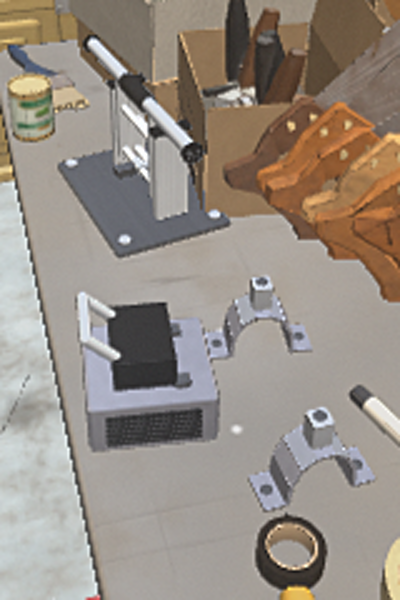

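Run:
```python
from h import *
for n in ["scene","side"]:
    P=cloud(n,np.load(f"pics/{n}0.npy")); b=cv2.imread(f"pics/{n}0.png").astype(int)
    def sel(x0,x1,y0,y1,z0,z1):
        return (P[...,0]>x0)&(P[...,0]<x1)&(P[...,1]>y0)&(P[...,1]<y1)&(P[...,2]>z0)&(P[...,2]<z1)
    print(n)
    m=sel(.46,.6,-.18,.16,.132,.16)
    q=P[m]; c=q.mean(0); u=np.linalg.svd(q-c)[2][0]; t=(q-c)@u
    lo,hi=c+u*t.min(),c+u*t.max(); print("bar",len(q),c.round(4),u.round(3),lo.round(4),hi.round(4),t.max()-t.min(),"mid",((lo+hi)/2).round(4))
    dk=m&(b.max(-1)<80); q2=P[dk]; t2=(q2-c)@u; k=abs(t2-(t.max()+t.min())/2)<.05; print("sleeve",q2[k].mean(0).round(4),(c+u*np.median(t2[k])).round(4), t2[k].min()-t.min(),t2[k].max()-t.min())
    for cx,cy in [(.578,-.278),(.573,-.436)]:
        q=P[sel(cx-.04,cx+.04,cy-.04,cy+.04,.0735,.083)]; r=cv2.minAreaRect((q[:,:2]*1000).astype(np.float32)); print("nut",len(q),q.mean(0).round(4),r)
        q=P[sel(cx-.08,cx+.08,cy-.08,cy+.08,.003,.07)]; r=cv2.minAreaRect((q[:,:2]*1000).astype(np.float32)); print(" body",len(q),q.mean(0).round(4),r)
    q=P[sel(.36,.53,-.4,-.2,.052,.060)]; r=cv2.minAreaRect((q[:,:2]*1000).astype(np.float32)); print("blower top",len(q),q.mean(0),r)
    q=P[sel(.36,.53,-.4,-.2,.083,.095)]; r=cv2.minAreaRect((q[:,:2]*1000).astype(np.float32)); print("hood top",len(q),q.mean(0),r)
    q=P[sel(.3,.53,-.4,-.2,.100,.125)]; r=cv2.minAreaRect((q[:,:2]*1000).astype(np.float32)); print("handle",len(q),q.mean(0),r)
    q=P[sel(.38,.50,.1,.25,.06,.08)]; print("tin",len(q),q.mean(0).round(3))
    q=P[sel(.45,.62,-.6,-.45,.012,.025)]; print("tape",len(q),q.mean(0).round(3))
    # boxes behind: nearest tall
    q=P[sel(.5,.9,-.25,.3,.16,.5)]; print("tall", np.percentile(q[:,0],[0,2,10]).round(3))
```

```text
scene
bar 1000 [0.5407 0.0048 0.1439] [-0.036  0.999  0.009] [ 0.5462 -0.1493  0.1425] [0.5351 0.1588 0.1453] 0.3082670883951333 mid [0.5407 0.0047 0.1439]
sleeve [ 0.5232 -0.0123  0.1452] [ 0.5413 -0.0123  0.1437] 0.10879049041025149 0.19895248956519743
nut 39 [ 0.5819 -0.2777  0.0765] ((582.5953369140625, -277.53155517578125), (17.818687438964844, 16.79237174987793), 85.33348846435547)
 body 415 [ 0.5578 -0.2851  0.0383] ((569.4143676757812, -281.44622802734375), (155.04588317871094, 138.4950408935547), 88.60684967041016)
nut 45 [ 0.5731 -0.4364  0.0762] ((572.9610595703125, -436.677490234375), (17.99025535583496, 17.005708694458008), 7.349767208099365)
 body 855 [ 0.5575 -0.4465  0.0253] ((573.194091796875, -436.1944885253906), (159.6201171875, 159.50726318359375), 0.021877216175198555)
blower top 717 [ 0.44819184 -0.3306221   0.05445873] ((462.60357666015625, -325.6653137207031), (98.52118682861328, 110.55671691894531), 83.66495513916016)
hood top 549 [ 0.45880479 -0.32566838  0.08747727] ((457.6001281738281, -324.6169128417969), (70.36988067626953, 55.21389389038086), 83.4963378
[... 893 characters left out ...]
76483154297)
 body 1496 [ 0.556  -0.4405  0.0257] ((572.8759155273438, -436.54644775390625), (159.16285705566406, 159.96664428710938), 89.87206268310547)
blower top 924 [ 0.46621874 -0.34331036  0.05522489] ((464.4667053222656, -327.73150634765625), (101.89209747314453, 108.63753509521484), 83.01471710205078)
hood top 640 [ 0.458386   -0.33004936  0.08841704] ((454.9262390136719, -326.17437744140625), (72.12734985351562, 61.286903381347656), 83.21621704101562)
handle 153 [ 0.4162879  -0.32643379  0.11015522] ((419.0820617675781, -322.6902770996094), (59.17567443847656, 20.936397552490234), 83.66877746582031)
tin 166 [0.425 0.166 0.069]
tape 850 [ 0.553 -0.533  0.02 ]
tall [0.53  0.563 0.671]
```

Run:
```python
from h import *
import cell
print([k for k in dir(cell) if not k.startswith('__')], getattr(cell,'grip_depth',None))
s=sense(); print(R.from_quat(s["tcp_rot"]).as_matrix().round(3))
for n in ["scene","side"]:
    P=cloud(n,np.load(f"pics/{n}0.npy")); b=cv2.imread(f"pics/{n}0.png").astype(int)
    A=np.array([.544,-.146]);B=np.array([.493,.123]); u=(B-A)/np.linalg.norm(B-A); nn=np.array([u[1],-u[0]])
    for it in range(3):
        d=(P[...,:2]-A)@nn; t=(P[...,:2]-A)@u
        m=(abs(d)<.018)&(P[...,2]>.133)&(P[...,2]<.16)&(t>-.03)&(t<.31)
        q=P[m][:,:2]; c=q.mean(0); uu=np.linalg.svd(q-c)[2][0]; uu*=np.sign(uu[1]); u=uu; A=c-u*.135; nn=np.array([u[1],-u[0]])
    t=(q-c)@u; v=b.max(-1)[m]; print(n,len(q),c.round(4),u.round(4),np.degrees(np.arctan2(-u[0],u[1])),t.min(),t.max(),"mid",c+u*(t.min()+t.max())/2)
    k=(v<70)&(abs(t)<.06); print("sleeve",t[k].min(),t[k].max(), c+u*(t[k].min()+t[k].max())/2,P[m][k][:,2].max())
```

```text
['PlanningError', 'camera_params', 'grip_depth', 'hand_in', 'sense', 'snapshot'] 0.0188
[[-0.895  0.446 -0.001]
 [ 0.446  0.895 -0.001]
 [ 0.    -0.001 -1.   ]]
scene 727 [ 0.5249 -0.0154] [-0.1881  0.9821] 10.842578997401107 -0.13589967747836185 0.14389974742145684 mid [ 0.52413125 -0.01142898]
sleeve -0.025836291168045394 0.054359801852070795 [ 0.5222009  -0.00135046] 0.15248387030450028
side 443 [ 0.53  -0.034] [-0.1909  0.9816] 11.008004823366713 -0.12089002804758665 0.16175369588224625 mid [ 0.52613823 -0.01396616]
sleeve -0.00943029102840644 0.051560033151782265 [ 0.52601735 -0.01334477] 0.1525283090292786
```

```bash
python3 -m handwheel '0 0 5 -9.5 -6.5 -1.6 0;0 0 10.5 -19 -13.1 -1.6 0;0 0 10.5 -19 -13.1 -1.6 0;0 0 10.5 -19 -13.1 -1.6 0;0 0 10.5 -19 -13.1 -1.6 0;0 0 10.5 -19 -13.1 -1.6 0;0 0 10.5 -19 -13.1 -1.6 0;0 0 10.5 -19 -13.1 -1.6 0;0 0 10.5 -19 -13.1 -1.6 0;0 0 10.5 -19 -13.1 -1.6 0;0 0 10.5 -19 -13.1 -1.6 0;0 0 10.5 -19 -13.1 -1.6 0'; python3 -m handwheel '0 0 0 0 0 0 0;0 0 0 0 0 0 0;0 0 0 0 0 0 0;0 0 0 0 0 0 0'
python3 - <<'E'
from h import *
s,b,d,P=shot("wrist","w1"); print(s['tcp_pos'],R.from_quat(s["tcp_rot"]).as_matrix().round(3))
E
```

```text
time: 1.35
tcp_pos: [0.5256, -0.016, 0.2585]
tcp_rot: [0.637, 0.771, -0.0, 0.0]
wrist_force: [0.4, 0.8, -0.3]
grip_width: 0.0928
time: 1.75
tcp_pos: [0.5238, -0.0111, 0.2587]
tcp_rot: [0.635, 0.772, 0.0, -0.0]
wrist_force: [0.6, -0.7, 0.2]
grip_width: 0.0927
[ 0.52375659 -0.01109794  0.25869065] [[-0.193  0.981 -0.   ]
 [ 0.981  0.193  0.   ]
 [ 0.    -0.    -1.   ]]
```

View pics/w1.png

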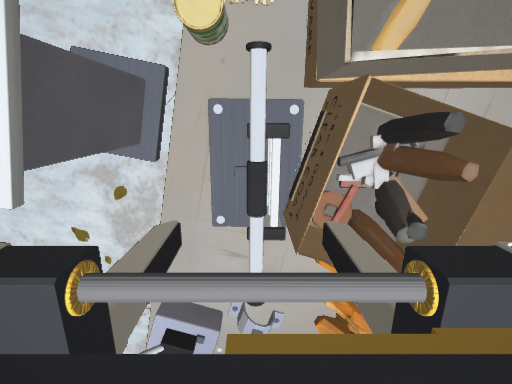

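Run:
```python
from h import *
s=sense();d=np.load("pics/w1.npy");P=cloud("wrist",d,s)
m=(P[...,2]>.145)&(P[...,2]<.155)&(P[...,0]<.62)
q=P[m]; u=np.array([-.19,.982]);n=np.array([.982,.19])
t=q[:,:2]@u; a=q[:,:2]@n
print(len(q),t.min(),t.max())
for lo in np.arange(-.12,.12,.01):
    k=(t>lo)&(t<lo+.01)
    if k.sum()>5: print(round(lo,3),k.sum(),(a[k].min()+a[k].max())/2,np.median(a[k]),a[k].max()-a[k].min(),q[k][:,2].max())
print("mid guess",np.array([.525,-.013])@u,np.array([.525,-.013])@n, s['tcp_pos'][:2]@n)
```

```text
3968 -0.25137201365657913 0.06289796845439732
-0.12 164 0.5469621873771995 0.5170888599499488 0.0785703338003928 0.15235263115768655
-0.11 169 0.5491391181436219 0.5170132784130201 0.08292287882092975 0.15242571979557118
-0.1 190 0.5502949744391726 0.5169773713161365 0.08521326392302275 0.15195963479922103
-0.09 181 0.5520630921313429 0.5168950782335138 0.08873421435451023 0.15218235447055362
-0.08 123 0.55485816518251 0.5168619903696074 0.08817403745366592 0.14993458387352604
-0.07 130 0.5567356882358916 0.5172707804413663 0.09197001015344586 0.15011309534208622
-0.06 125 0.5587196993914164 0.5176813882108887 0.09598162118907183 0.14928621396627317
-0.05 143 0.5604000915462368 0.517580015166226 0.09938546726669217 0.14906755488936602
-0.04 129 0.5617229159655873 0.5175221235223325 0.10206881514210941 0.14926293451446182
-0.03 146 0.5640535395052937 0.5174258885954094 0.10677122054919486 0.149423102583636
-0.02 148 0.5659668748350242 0.5173482997455174 0.11063535731930862 0.14952274420954598
-0.01 166 0.5704565896760947 0.5181592889552082 0.11964313611724742 0.14938353748111233
-0.0 243 0.5716764618094645 0.5209524234658934 0.12212557069605223 0.15475646386158837
0.01 181 0.5486771416803523 0.5188887808543032 0.07617419409862403 0.15374860738533025
0.02 294 0.5721493662055204 0.5204774117514532 0.13054910290567834 0.15499764736136695
0.03 128 0.6115498142902237 0.6344012868860925 0.05429380680254048 0.15451385445977733
0.04 138 0.6123119804827847 0.6367664621203785 0.057029510623244795 0.15439422916842854
0.05 117 0.613027043899186 0.6393139375283055 0.059123590283705396 0.1545504957798478
0.06 19 0.6133727604869906 0.6423372126702541 0.059687663890543474 0.15129559290208466
mid guess -0.112516 0.5130800000000001 0.5123018287050753
```

Run:
```python
from h import *
s=sense();d=np.load("pics/w1.npy");P=cloud("wrist",d,s)
u=np.array([-.19,.982]);n=np.array([.982,.19])
T=P[...,:2]@u;A=P[...,:2]@n
for lo in np.arange(-.22,.04,.02):
    k=(T>lo)&(T<lo+.02)&(A>.545)&(A<.68)&(P[...,2]>.09)
    k[230:]=0
    if k.sum(): print(round(lo,2),k.sum(),A[k].min().round(3),P[...,2][k].max().round(3), [ (P[...,2][k&(A<x)].max() if (k&(A<x)).any() else None) for x in (.58,.6,.62,.64)])
for px in [(257,162),(257,216),(259,45),(256,130),(256,228)]: 
    p=ray("wrist",*px,.15,s); print(px,p.round(4),p[:2]@u,p[:2]@n)
```

```text
-0.18 609 0.545 0.136 [np.float64(0.13551760522653328), np.float64(0.13551760522653328), np.float64(0.13551760522653328), np.float64(0.13551760522653328)]
-0.16 936 0.566 0.182 [np.float64(0.14548009170718912), np.float64(0.14548009170718912), np.float64(0.14548009170718912), np.float64(0.14548009170718912)]
-0.14 1697 0.571 0.194 [np.float64(0.14520515371697446), np.float64(0.14550419199686665), np.float64(0.14550419199686665), np.float64(0.14550419199686665)]
-0.12 1361 0.558 0.274 [np.float64(0.27405671175551505), np.float64(0.27405671175551505), np.float64(0.27405671175551505), np.float64(0.27405671175551505)]
-0.1 1461 0.583 0.158 [None, np.float64(0.14625005451758405), np.float64(0.14625005451758405), np.float64(0.14625005451758405)]
-0.08 1208 0.59 0.158 [None, np.float64(0.14547033781785684), np.float64(0.14598507167232416), np.float64(0.14598507167232416)]
-0.06 1838 0.545 0.198 [np.float64(0.12767006542217013), np.float64(0.12767006542217013), np.float64(0.14565790301134013), np.float64(0.14565790301134013)]
-0.04 858 0.603 0.197 [None, None, np.float64(0.14643461952071501), np.float64(0.14643461952071501)]
-0.02 1045 0.615 0.147 [None, None, np.float64(0.14614208097832865), np.float64(0.14693165207641856)]
-0.0 3128 0.585 0.191 [None, np.float64(0.19036769832976094), np.float64(0.19036769832976094), np.float64(0.19036769832976094)]
0.02 2213 0.584 0.19 [None, np.float64(0.1900637079671775), np.float64(0.1900637079671775), np.float64(0.1900637079671775)]
(257, 162) [0.5228 0.0186 0.15  ] -0.08110475380067042 0.5168669542481986
(257, 216) [ 0.5342 -0.0384  0.15  ] -0.1392158540605299 0.5173246106976093
(259, 45) [0.5034 0.1237 0.15  ] 0.025831839786746795 0.5178407425606977
(256, 130) [0.5155 0.0493 0.15  ] -0.04949236353989723 0.5156364824225874
(256, 228) [ 0.5359 -0.0521  0.15  ] -0.15302726815596776 0.5163507993290718
```

```bash
python3 -m handwheel '0 0 0 0 0.2 0 0.55;0 0 0 0 0.2 0 0.55;0 0 0 0 0.2 0 0.55;0 0 0 0 0.2 0 0.55;0 0 0 0 0.2 0 0.55;0 0 0 0 0.2 1 0.55;0 0 0 0 0.2 2 0.55;0 0 0 0 0.2 3 0.55;0 0 0 0 0.2 3 0.55;0 0 0 0 0.2 3 0.55'
python3 - <<'E'
from h import *
s,b,d,P=shot("wrist","w2"); print(s['tcp_pos'],s['grip_width'])
E
```

```text
time: 2.8
tcp_pos: [0.5293, -0.0116, 0.184]
tcp_rot: [0.636, 0.772, -0.0, -0.0]
wrist_force: [-0.4, -0.2, 0.3]
grip_width: 0.0416
[ 0.52928872 -0.0115539   0.18395207] 0.04163370920023748
```

View pics/w2.png

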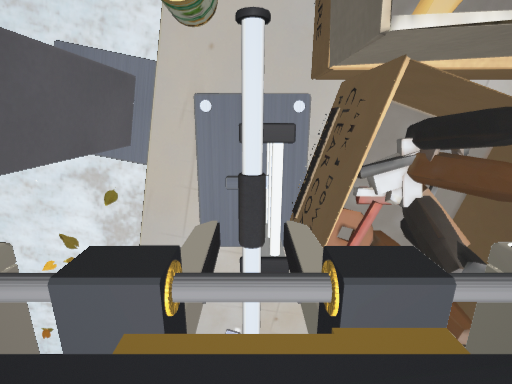

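Bar sleeve at (252,210), centred between the fingertips (215 and 288). Descend and grip.

```bash
python3 -m handwheel '0 0 0 0 0 0.8 0.55;0 0 0 0 0 1.6 0.55;0 0 0 0 0 2.5 0.55;0 0 0 0 0 2.5 0.55;0 0 0 0 0 2.5 0.55;0 0 0 0 0 2.5 1;0 0 0 0 0 2.5 1;0 0 0 0 0 2.5 1;0 0 0 0 0 2.5 1;0 0 0 0 0 2.5 1'
```

```text
time: 3.85
tcp_pos: [0.5294, -0.0117, 0.1221]
tcp_rot: [0.636, 0.772, 0.0, 0.0]
wrist_force: [-2.4, -0.5, 6.9]
grip_width: 0.0214
```

```bash
python3 -m handwheel '0 0 0 0 0 -0.2 1;0 0 0 0 0 -0.5 1;0 0 0 0 0 -0.8 1;0 0 0 0 0 -1.1 1;0 0 0 0 0 -1.4 1;0 0 0 0 0 -1.7 1'; python3 -m handwheel '0 0 0 0 0 -0.3 1;0 0 0 0 0 -0.6 1;0 0 0 0 0 -1 1;0 0 0 0 0 -1.4 1;0 0 0 0 0 -1.8 1;0 0 0 0 0 -2.2 1;0 0 0 0 0 -2.6 1;0 0 0 0 0 -2.6 1'
python3 - <<'E'
from h import *
s,b,d,P=shot("side","s2"); crop(b,150,40,330,260,3,"s2c")
E
```

```text
time: 4.45
tcp_pos: [0.5294, -0.0117, 0.1643]
tcp_rot: [0.636, 0.772, -0.0, 0.0]
wrist_force: [3.1, -2.9, -6.8]
grip_width: 0.021
time: 5.25
tcp_pos: [0.5294, -0.0117, 0.2303]
tcp_rot: [0.636, 0.772, 0.0, 0.001]
wrist_force: [1.8, -3.7, -3.9]
grip_width: 0.0208
```

View pics/s2c.png

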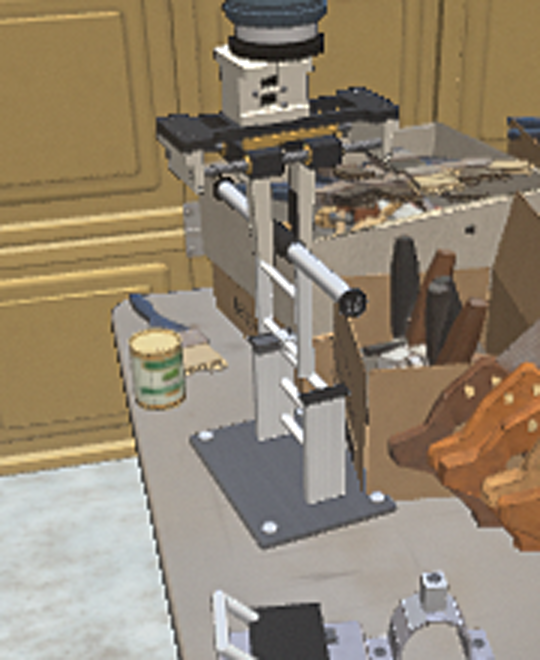

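```bash
python3 -m handwheel '0 0 0 0 0 0 1;0 0 0 0 0 0 1;0 0 0 0 0 0 1;0 0 0 0 0 0.1 1;0 0 0 0 0 0.2 1;0 0 0 0 0 0.3 1;0 0 0 0 0 0.4 1;0 0 0 0 0 0.5 1;0 0 0 0 0 0.6 1;0 0 0 0 0 0.7 1;0 0 0 0 0 0.8 1;0 0 0 0 0 0.9 1'; python3 -m handwheel '0 0 0 0 0 0.04 1;0 0 0 0 0 0.08 1;0 0 0 0 0 0.12 1;0 0 0 0 0 0.16 1;0 0 0 0 0 0.2 1;0 0 0 0 0 0.2 1'
```

```text
time: 6.5
tcp_pos: [0.5294, -0.0116, 0.2057]
tcp_rot: [0.636, 0.772, -0.0, 0.0]
wrist_force: [2.9, -4.0, -3.6]
grip_width: 0.0207
time: 7.1
tcp_pos: [0.5294, -0.0117, 0.2019]
tcp_rot: [0.636, 0.772, 0.0, 0.0]
wrist_force: [1.3, -3.9, 3.3]
grip_width: 0.021
```

```bash
python3 -m handwheel '0 0 0 0 0 0.03 1;0 0 0 0 0 0.03 1;0 0 0 0 0 0.03 1'
python3 - <<'E'
from h import *
s,b,d,P=shot("side","s3"); crop(b,150,80,330,260,3,"s3c")
E
```

```text
time: 7.4
tcp_pos: [0.5294, -0.0117, 0.2017]
tcp_rot: [0.636, 0.772, 0.0, 0.001]
wrist_force: [-2.7, -4.3, 7.3]
grip_width: 0.0212
```

View pics/s3c.png

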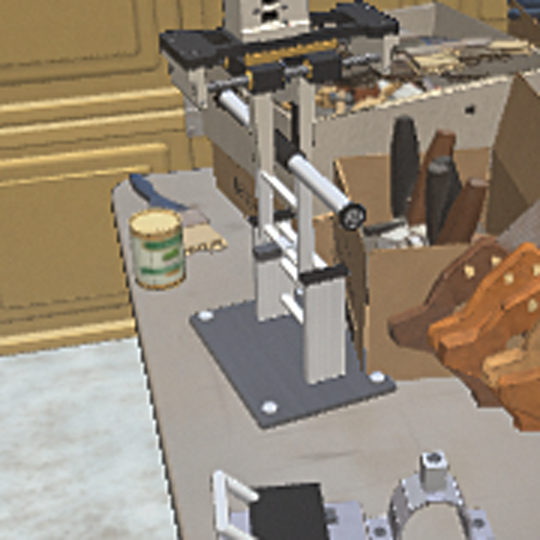

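Force now pushes up (7 N), so the section rests on the rung. Release, rise, and go look at the straps.

```bash
python3 -m handwheel '0 0 0 0 0 0 0.4;0 0 0 0 0 0 0.4;0 0 0 0 0 0 0.4;0 0 0 0 0 -1 0.4;0 0 0 0 0 -2 0.4;0 0 0 0 0 -4 0.4;0 0 0 0 0 -4 0.4'; python3 -m handwheel '0 0 0 -12.8 -0.7 0 0.4;0 0 0 -12.8 -0.7 0 0.4;0 0 0 -12.8 -0.7 0 0.4;0 0 0 -12.8 -0.7 0 0.4;0 0 0 -12.8 -0.7 0 0.4;0 0 0 -12.8 -0.7 0 0.4;0 0 0 -12.8 -0.7 0 0.4;0 0 0 -12.8 -0.7 0 0.4;0 0 0 -12.8 -0.7 0 0.4;0 0 0 -12.8 -0.7 0 0.4'
python3 - <<'E'
from h import *
s,b,d,P=shot("wrist","w4"); print(s['tcp_pos']); crop(b,0,0,512,384,1.5,"w4c")
s,b,d,P=shot("scene","sc4"); crop(b,150,120,410,290,3,"sc4c")
E
```

```text
time: 8.15
tcp_pos: [0.532, -0.0116, 0.3067]
tcp_rot: [0.636, 0.772, 0.003, 0.005]
wrist_force: [1.7, 0.1, -0.5]
grip_width: 0.0554
time: 9.15
tcp_pos: [0.5735, -0.3272, 0.3004]
tcp_rot: [0.635, 0.772, 0.0, -0.0]
wrist_force: [-0.0, 0.6, -0.3]
grip_width: 0.0556
[ 0.57349379 -0.32718821  0.30040285]
```

View pics/w4c.png

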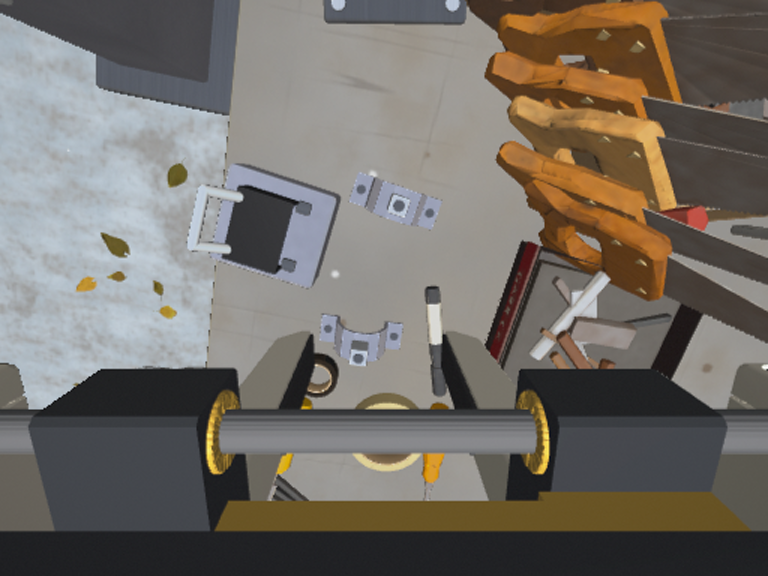

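View pics/sc4c.png

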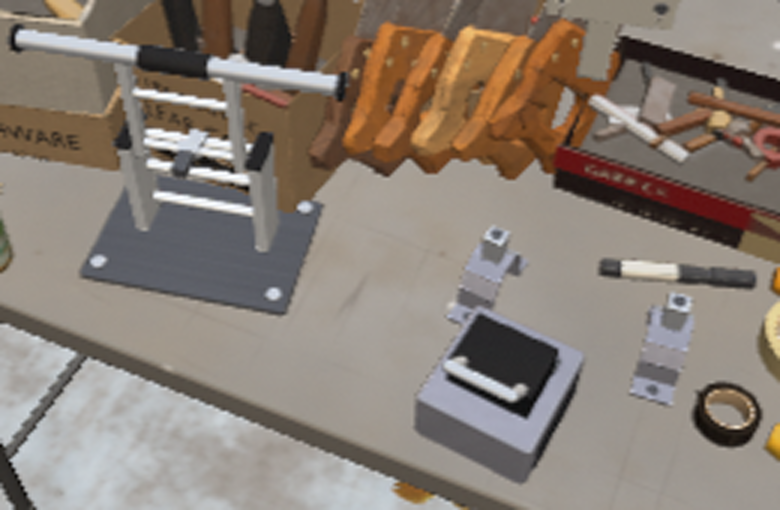

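Run:
```python
from h import *
s=sense()
for nm,nut,l,r in [("1",(399,206),(361,190),(430,213)),("2",(358,358),(329,329),(393,337))]:
    f=lambda p,z: ray("wrist",p[0]/1.5,p[1]/1.5,z,s)
    n=f(nut,.077);a=f(l,.004);b=f(r,.004); d=b-a
    print(nm,"nut",n.round(4),"feetmid",((a+b)/2).round(4),"sep",np.linalg.norm(d),"yaw",np.degrees(np.arctan2(d[1],d[0])))
P=cloud("wrist",np.load("pics/w4.npy"),s)
for c in [(.583,-.279),(.574,-.438)]:
    m=(abs(P[...,0]-c[0])<.025)&(abs(P[...,1]-c[1])<.025)&(P[...,2]>.073)&(P[...,2]<.08); q=P[m]; print(len(q),q.mean(0).round(4),cv2.minAreaRect((q[:,:2]*1000).astype(np.float32)))
```

```text
1 nut [ 0.5842 -0.2785  0.077 ] feetmid [ 0.5845 -0.2789  0.004 ] sep 0.08064210847432572 yaw -6.928223189370867
2 nut [ 0.5744 -0.4381  0.077 ] feetmid [ 0.5752 -0.4393  0.004 ] sep 0.07790540487897003 yaw 3.442085031486043
168 [ 0.5832 -0.2779  0.0773] ((583.3544311523438, -277.9171447753906), (17.759096145629883, 17.938817977905273), 82.92111206054688)
126 [ 0.574  -0.4365  0.0775] ((573.872314453125, -436.640625), (17.1595458984375, 17.89621925354004), 10.440804481506348)
```

Run:
```python
from h import *
s=sense()
for n,f in [("scene","sc4"),("side","side0"),("wrist","w4")]:
    P=cloud(n,np.load(f"pics/{f}.npy"),s)
    for y0 in (-.36,-.32,-.28,-.24,-.2,-.16):
        print(n,y0,[ (P[...,2][m].max().round(3) if (m:=(P[...,0]>x0)&(P[...,0]<x0+.02)&(P[...,1]>y0)&(P[...,1]<y0+.04)).any() else None) for x0 in (.6,.62,.64,.66,.68,.7)])
```

```text
scene -0.36 [np.float64(0.41), np.float64(0.409), np.float64(0.403), np.float64(0.399), np.float64(0.004), np.float64(0.003)]
scene -0.32 [np.float64(0.41), np.float64(0.409), np.float64(0.403), np.float64(0.003), np.float64(0.004), np.float64(0.002)]
scene -0.28 [np.float64(0.002), np.float64(0.004), np.float64(0.403), np.float64(0.003), np.float64(0.098), np.float64(0.109)]
scene -0.24 [np.float64(0.002), np.float64(0.003), np.float64(0.003), np.float64(0.098), np.float64(0.114), np.float64(0.136)]
scene -0.2 [np.float64(0.002), np.float64(0.003), np.float64(0.092), np.float64(0.123), np.float64(0.14), np.float64(0.151)]
scene -0.16 [np.float64(0.003), np.float64(0.09), np.float64(0.096), np.float64(0.12), np.float64(0.141), np.float64(0.156)]
side -0.36 [np.float64(0.003), np.float64(0.003), np.float64(0.003), np.float64(0.003), np.float64(0.003), np.float64(0.003)]
side -0.32 [np.float64(0.045), np.float64(0.006), np.float64(0.003), np.float64(0.003), np.float64(0.002), np.float64(0.004)]
side -0.28 [np.float64(0.045), np.float64(0.006), np.float64(0.003), np.float64(0.002), np.f
[... 466 characters left out ...]
at64(0.003), np.float64(0.003), np.float64(0.003), np.float64(0.003)]
wrist -0.32 [np.float64(0.426), np.float64(0.423), np.float64(0.402), np.float64(0.004), np.float64(0.003), np.float64(0.003)]
wrist -0.28 [np.float64(0.047), np.float64(0.007), np.float64(0.393), np.float64(0.003), np.float64(0.1), np.float64(0.11)]
wrist -0.24 [np.float64(0.003), np.float64(0.003), np.float64(0.003), np.float64(0.098), np.float64(0.114), np.float64(0.135)]
wrist -0.2 [np.float64(0.004), np.float64(0.003), np.float64(0.095), np.float64(0.121), np.float64(0.139), np.float64(0.153)]
wrist -0.16 [np.float64(0.003), np.float64(0.092), np.float64(0.097), np.float64(0.122), np.float64(0.142), np.float64(0.156)]
```

```bash
python3 -m handwheel '0 0 1.8 1.8 0.8 0 0.4;0 0 3.6 1.8 0.8 1 0.4;0 0 3.6 1.8 0.8 3 0.4;0 0 3.6 1.8 0.8 5 0.4;0 0 3.6 1.8 0.8 6 0.4;0 0 3.6 1.8 0.8 6.4 0.4;0 0 3.6 1.8 0.8 6.4 0.4;0 0 3.6 1.8 0.8 6.4 0.4'
python3 - <<'E'
from h import *
s,b,d,P=shot("wrist","w5"); print(s['tcp_pos'],R.from_quat(s["tcp_rot"]).as_matrix().round(3))
E
```

```text
time: 10.05
tcp_pos: [0.5856, -0.2811, 0.1426]
tcp_rot: [0.748, 0.663, 0.0, 0.002]
wrist_force: [0.6, 0.4, 1.0]
grip_width: 0.0556
[ 0.58556619 -0.28114026  0.14257206] [[ 0.12   0.993  0.003]
 [ 0.993 -0.12  -0.002]
 [-0.002  0.003 -1.   ]]
```

View pics/w5.png

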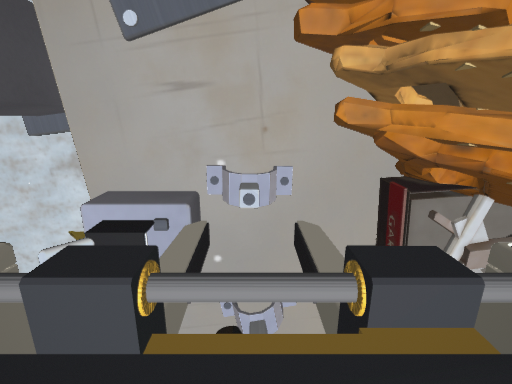

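Run:
```python
from h import *
s=sense();M=R.from_quat(s["tcp_rot"]).as_matrix()
P=cloud("wrist",np.load("pics/w5.npy"),s)
m=(abs(P[...,0]-.584)<.03)&(abs(P[...,1]+.278)<.03)&(P[...,2]>.073)&(P[...,2]<.081);q=P[m]
r=cv2.minAreaRect((q[:,:2]*1000).astype(np.float32));print(len(q),r,s['tcp_pos'])
t=np.array([r[0][0]/1000,r[0][1]/1000,.054]); print(ray("wrist",249,199,.077,s)); print((M.T@(t-s['tcp_pos'])/.025).round(2))
```

```text
387 ((582.9196166992188, -277.5340270996094), (17.440837860107422, 17.05518341064453), 83.18598937988281) [ 0.58574627 -0.28148531  0.1429799 ]
[ 0.58333052 -0.27833784  0.077     ]
[ 0.15 -0.14  3.56]
```

```bash
python3 -m handwheel '0 0 0 0.1 -0.1 1 0.4;0 0 0 0.1 -0.1 2 0.4;0 0 0 0.1 -0.1 3 0.4;0 0 0 0.1 -0.1 3.5 0.4;0 0 0 0.1 -0.1 3.5 0.4;0 0 0 0.1 -0.1 3.5 0.4;0 0 0 0.1 -0.1 3.5 1;0 0 0 0.1 -0.1 3.5 1;0 0 0 0.1 -0.1 3.5 1;0 0 0 0.1 -0.1 3.5 1;0 0 0 0.1 -0.1 3.5 1'
```

```text
time: 11.2
tcp_pos: [0.5823, -0.2782, 0.0531]
tcp_rot: [0.749, 0.663, 0.0, 0.0]
wrist_force: [1.2, 0.7, 1.1]
grip_width: 0.0204
```

```bash
python3 -m handwheel '0 0 0 0 0 0 1;0 0 0 0 0 0 1;0 0 0 0 0 -0.5 1;0 0 0 0 0 -1.5 1;0 0 0 0 0 -3 1;0 0 0 0 0 -4.5 1;0 0 0 0 0 -6 1;0 0 0 0 0 -7.5 1;0 0 0 0 0 -9 1;0 0 0 0 0 -10.3 1;0 0 0 0 0 -10.3 1'
python3 - <<'E'
from h import *
s,b,d,P=shot("side","s6"); crop(b,150,0,400,300,2.5,"s6c")
s,b,d,P=shot("wrist","w6"); print(s['tcp_pos'],s['grip_width'])
E
```

```text
time: 12.3
tcp_pos: [0.5837, -0.2791, 0.3171]
tcp_rot: [0.749, 0.663, 0.001, 0.005]
wrist_force: [0.7, -1.5, -0.8]
grip_width: 0.0179
[ 0.58294806 -0.27862025  0.3137325 ] 0.017943970326647265
```

View pics/s6c.png

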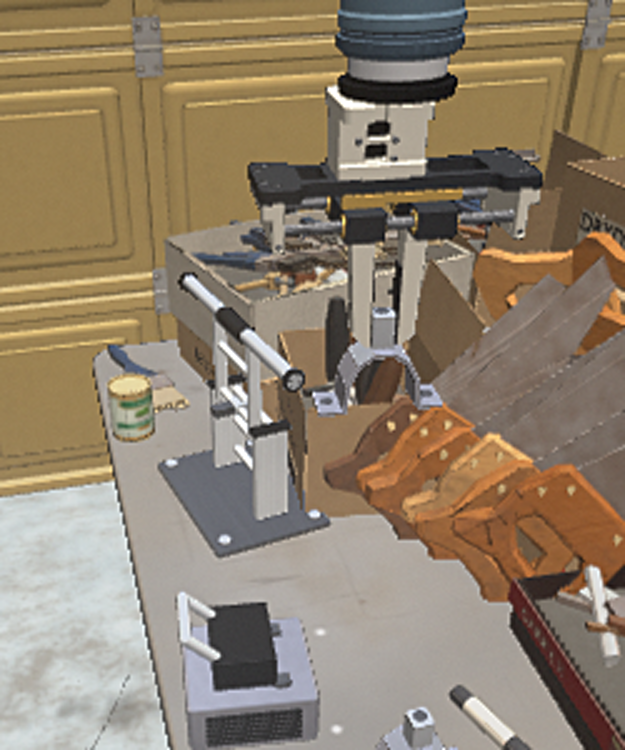

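View pics/w6.png

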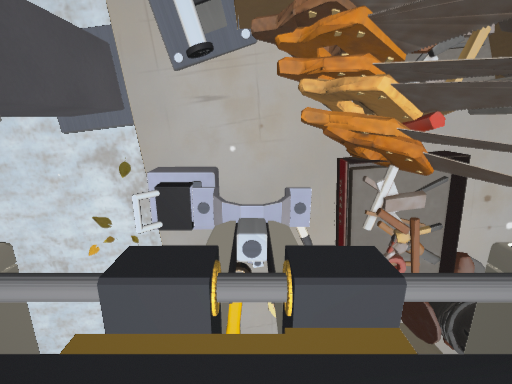

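```bash
python3 -m handwheel '0 0 -0.4 1.2 -0.4 0 1;0 0 -0.8 2.6 -0.9 0 1;0 0 -1.2 4 -1.3 0 1;0 0 -1.6 5.4 -1.8 0 1;0 0 -2 6.8 -2.2 0 1;0 0 -2.4 8.2 -2.7 0 1;0 0 -2.8 9.6 -3.1 0 1;0 0 -3.2 11 -3.6 0 1;0 0 -3.6 12.4 -4.1 0 1;0 0 -3.6 13.4 -4.4 0 1;0 0 -3.6 14.2 -4.7 0 1;0 0 -3.6 14.2 -4.7 0 1'; python3 -m handwheel '0 0 0 0 0 0 1;0 0 0 0 0 0 1;0 0 0 0 0 0 1';python3 - <<'E'
from h import *
s,b,d,P=shot("wrist","w7"); print(s['tcp_pos'],s['grip_width'],R.from_quat(s["tcp_rot"]).as_matrix().round(3))
s,b,d,P=shot("side","s7"); crop(b,150,0,400,300,2.5,"s7c")
E
```

```text
time: 13.6
tcp_pos: [0.5066, 0.091, 0.3085]
tcp_rot: [0.635, 0.773, -0.001, -0.002]
wrist_force: [0.4, -0.7, -2.3]
grip_width: 0.0179
time: 13.9
tcp_pos: [0.5086, 0.0875, 0.3098]
tcp_rot: [0.636, 0.771, -0.0, -0.0]
wrist_force: [0.2, 0.2, -1.5]
grip_width: 0.0179
[0.50863954 0.08753354 0.30982671] 0.01794858096427182 [[-0.19   0.982 -0.001]
 [ 0.982  0.19  -0.   ]
 [-0.    -0.001 -1.   ]]
```

View pics/s7c.png

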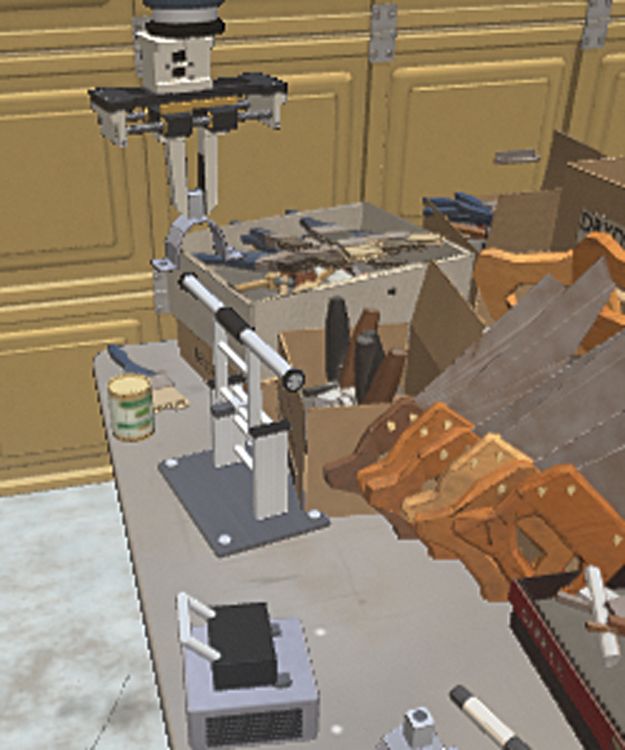

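View pics/w7.png

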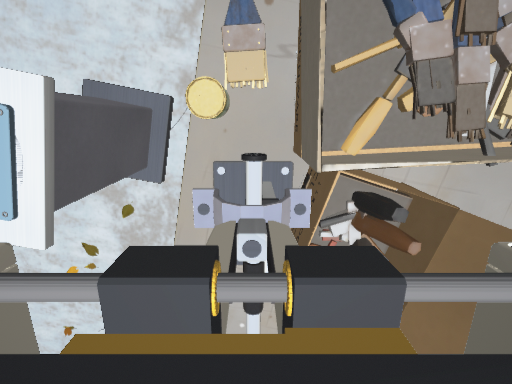

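```bash
python3 -m handwheel '0 0 0 0 0.05 0 1;0 0 0 0 0.05 0.5 1;0 0 0 0 0.05 1 1;0 0 0 0 0.05 1.5 1;0 0 0 0 0.05 1.9 1;0 0 0 0 0.05 2.3 1;0 0 0 0 0.05 2.5 1;0 0 0 0 0.05 2.7 1;0 0 0 0 0.05 2.8 1;0 0 0 0 0.05 2.8 1;0 0 0 0 0.05 2.8 1';python3 - <<'E'
from h import *
s,b,d,P=shot("side","s8"); crop(b,180,40,330,200,4,"s8c")
E
```

```text
time: 15.1
tcp_pos: [0.51, 0.0887, 0.2408]
tcp_rot: [0.636, 0.772, 0.0, 0.0]
wrist_force: [-0.3, 0.5, -1.4]
grip_width: 0.0178
```

View pics/s8c.png

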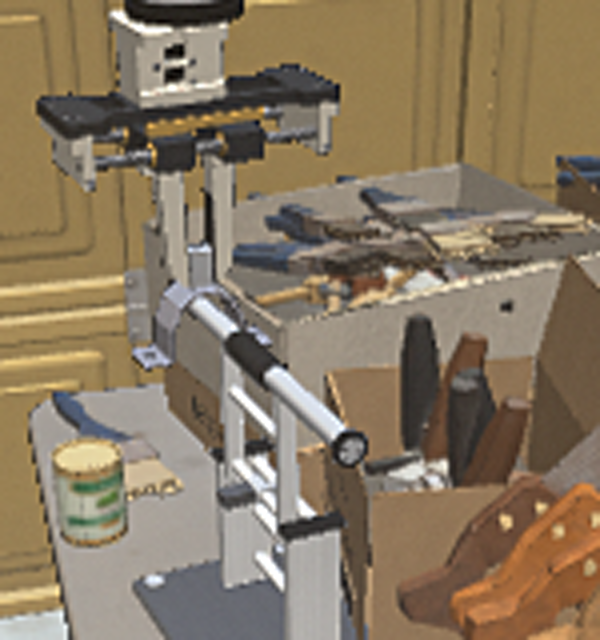

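```bash
python3 -m handwheel '0 0 0 0 0 0.08 1;0 0 0 0 0 0.16 1;0 0 0 0 0 0.22 1;0 0 0 0 0 0.22 1'
```

```text
time: 15.55
tcp_pos: [0.5098, 0.0888, 0.235]
tcp_rot: [0.636, 0.772, 0.0, 0.0]
wrist_force: [0.1, 0.1, 0.3]
grip_width: 0.0178
```

Weight came off, so it is touching the bar. Press a touch, release, rise.

```bash
python3 -m handwheel '0 0 0 0 0 0.03 1;0 0 0 0 0 0.03 0.7;0 0 0 0 0 0.03 0.6;0 0 0 0 0 0.03 0.5;0 0 0 0 0 0.03 0.5;0 0 0 0 0 0.03 0.5;0 0 0 0 0 -0.5 0.5;0 0 0 0 0 -1.5 0.5;0 0 0 0 0 -3 0.5;0 0 0 0 0 -4 0.5;0 0 0 0 0 -4 0.5';python3 - <<'E'
from h import *
s,b,d,P=shot("side","s9"); crop(b,180,0,400,330,2.3,"s9c")
s,b,d,P=shot("scene","sc9"); crop(b,130,120,430,300,2.6,"sc9c")
E
```

```text
time: 16.65
tcp_pos: [0.5116, 0.0887, 0.3389]
tcp_rot: [0.636, 0.772, 0.002, 0.003]
wrist_force: [0.0, -0.6, 0.5]
grip_width: 0.0465
```

View pics/s9c.png

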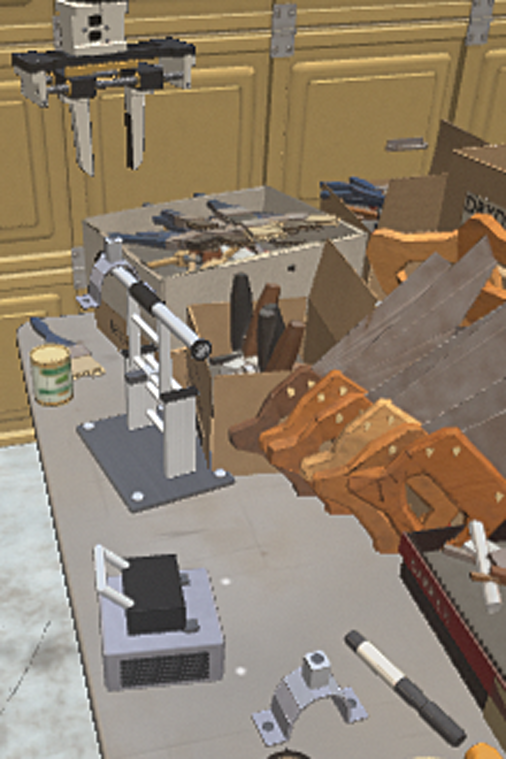

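View pics/sc9c.png

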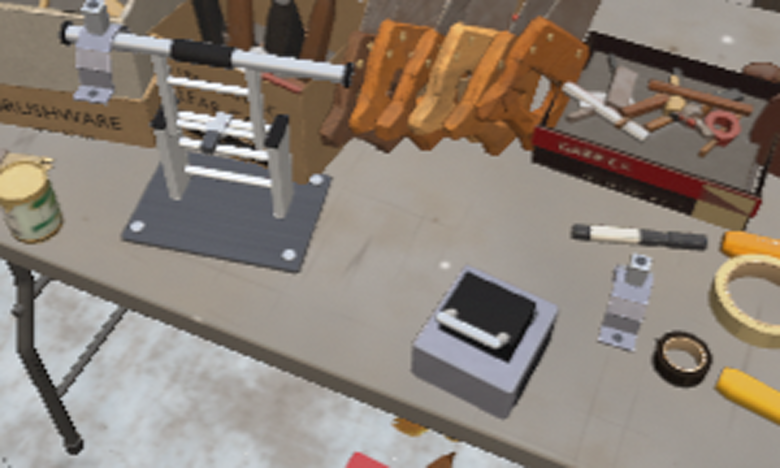

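Strap hangs astride the far end; only strap at (638,270) in this crop remains on the table. Going to it.

```bash
python3 -m handwheel '0 0 0 -2 -0.2 0 0.4;0 0 0 -20.4 -1.5 0 0.4;0 0 0 -20.4 -1.5 0 0.4;0 0 0 -20.4 -1.5 0 0.4;0 0 0 -20.4 -1.5 0 0.4;0 0 0 -20.4 -1.5 0 0.4;0 0 0 -20.4 -1.5 1 0.4;0 0 0 -20.4 -1.5 3 0.4;0 0 0 -20.4 -1.5 5 0.4;0 0 0 -20.4 -1.5 6 0.4;0 0 0 -20.4 -1.5 6 0.4;0 0 0 -20.4 -1.5 6 0.4'; python3 -m handwheel '0 0 0 0 0 0 0.4;0 0 0 0 0 0 0.4'
python3 - <<'E'
from h import *
s,b,d,P=shot("wrist","w10"); print(s['tcp_pos'],s['grip_width'])
M=R.from_quat(s["tcp_rot"]).as_matrix()
m=(abs(P[...,0]-.575)<.08)&(abs(P[...,1]+.437)<.08)&(P[...,2]>.072)&(P[...,2]<.081);q=P[m]
r=cv2.minAreaRect((q[:,:2]*1000).astype(np.float32));print(len(q),r)
t=np.array([r[0][0]/1000,r[0][1]/1000,.053]); print((M.T@(t-s['tcp_pos'])/.025).round(2))
E
```

```text
time: 17.95
tcp_pos: [0.5678, -0.4198, 0.1773]
tcp_rot: [0.637, 0.771, 0.0, -0.005]
wrist_force: [-0.1, 0.8, -0.6]
grip_width: 0.0561
time: 18.15
tcp_pos: [0.5709, -0.4181, 0.1853]
tcp_rot: [0.636, 0.772, 0.0, -0.0]
wrist_force: [-0.3, -0.5, -0.4]
grip_width: 0.0561
[ 0.57088894 -0.41812178  0.18532651] 0.05608250584099633
284 ((573.6256103515625, -437.318359375), (17.937149047851562, 18.22818374633789), 3.547435998916626)
[-0.78 -0.04  5.29]
```

View pics/w10.png

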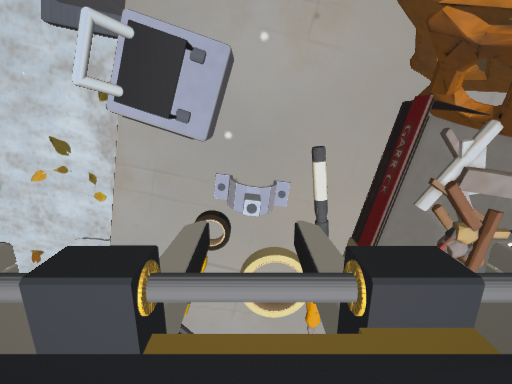

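```bash
python3 -m handwheel '0 0 1.4 -0.8 0 0 0.4;0 0 1.4 -0.8 0 1 0.4;0 0 1.4 -0.8 0 2 0.4;0 0 1.4 -0.8 0 2.5 0.4;0 0 1.4 -0.8 0 2.5 0.4;0 0 1.4 -0.8 0 2.5 0.4'
python3 - <<'E'
from h import *
s,b,d,P=shot("wrist","w11"); print(s['tcp_pos'],s['grip_width'])
M=R.from_quat(s["tcp_rot"]).as_matrix()
m=(abs(P[...,0]-.575)<.03)&(abs(P[...,1]+.437)<.03)&(P[...,2]>.072)&(P[...,2]<.081);q=P[m]
r=cv2.minAreaRect((q[:,:2]*1000).astype(np.float32));print(len(q),r,M.round(3)[:2,1])
t=np.array([r[0][0]/1000,r[0][1]/1000,.053]); print((M.T@(t-s['tcp_pos'])/.025).round(2))
E
```

```text
time: 18.8
tcp_pos: [0.5754, -0.4384, 0.1245]
tcp_rot: [0.681, 0.732, -0.0, 0.001]
wrist_force: [0.5, -0.2, 0.8]
grip_width: 0.0558
[ 0.57540823 -0.43843523  0.12453309] 0.055844290890160214
471 ((573.6473388671875, -437.1993408203125), (17.55489158630371, 18.435728073120117), 3.8864920139312744) [0.997 0.071]
[ 0.06 -0.07  2.86]
```

View pics/w11.png

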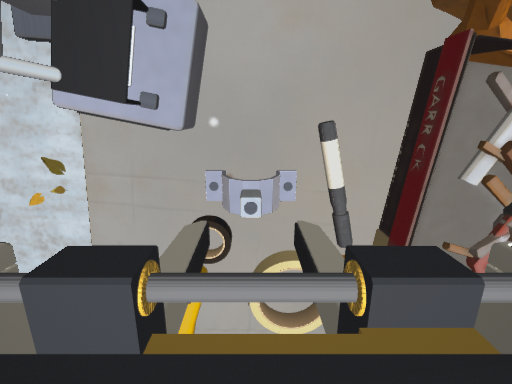

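Aligned: nut at (251,205), feet level at (213,186)/(288,186). Descend, grip, lift.

```bash
python3 -m handwheel '0 0 0 0.05 -0.05 1 0.4;0 0 0 0.05 -0.05 2 0.4;0 0 0 0.05 -0.05 2.8 0.4;0 0 0 0.05 -0.05 2.8 0.4;0 0 0 0.05 -0.05 2.8 0.4;0 0 0 0.05 -0.05 2.8 1;0 0 0 0.05 -0.05 2.8 1;0 0 0 0.05 -0.05 2.8 1;0 0 0 0.05 -0.05 2.8 1;0 0 0 0.05 -0.05 2.8 1;0 0 0 0.05 -0.05 2.8 1;0 0 0 0.05 -0.05 2.8 1'; python3 -m handwheel '0 0 0 0 0 0 1;0 0 0 0 0 -0.5 1;0 0 0 0 0 -1.5 1;0 0 0 0 0 -3 1;0 0 0 0 0 -4.5 1;0 0 0 0 0 -6 1;0 0 0 0 0 -7.5 1;0 0 0 0 0 -9 1;0 0 0 0 0 -10.3 1;0 0 0 0 0 -10.3 1;0 0 0 0 0 -10.3 1'
python3 - <<'E'
from h import *
s,b,d,P=shot("wrist","w12"); print(s['tcp_pos'],s['grip_width'],R.from_quat(s["tcp_rot"]).as_matrix().round(3))
E
```

```text
time: 20.05
tcp_pos: [0.5734, -0.4376, 0.0527]
tcp_rot: [0.682, 0.732, 0.0, 0.0]
wrist_force: [0.5, 0.3, 1.2]
grip_width: 0.0179
time: 21.15
tcp_pos: [0.5731, -0.4375, 0.3106]
tcp_rot: [0.682, 0.732, -0.0, 0.001]
wrist_force: [1.1, 0.6, -1.5]
grip_width: 0.0176
[ 0.57310836 -0.43754259  0.31063049] 0.017578528971547106 [[-0.07   0.998  0.001]
 [ 0.998  0.07  -0.001]
 [-0.001  0.001 -1.   ]]
```

View pics/w12.png

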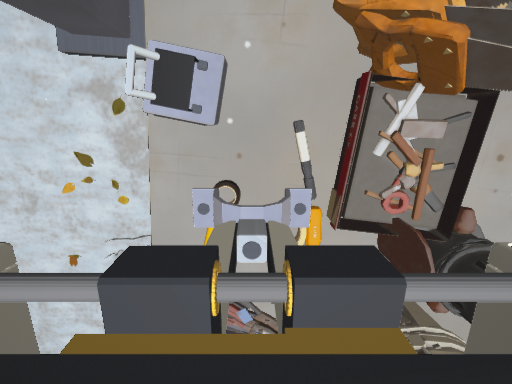

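```bash
python3 -m handwheel '0 0 -0.4 1.2 0 0 1;0 0 -0.8 2.5 0 0 1;0 0 -1.2 3.8 0 0 1;0 0 -1.4 5.1 0 0 1;0 0 -1.4 6.4 0 0 1;0 0 -1.4 7.7 0 0 1;0 0 -1.4 9 -0.1 0 1;0 0 -1.4 10.3 -0.1 0 1;0 0 -1.4 11.6 -0.1 0 1;0 0 -1.4 12.6 -0.1 0 1;0 0 -1.4 13.2 -0.1 0 1;0 0 -1.4 13.2 -0.1 0 1'; python3 -m handwheel '0 0 0 0 0 0 1;0 0 0 0 0 0 1;0 0 0 0 0 0 1';python3 - <<'E'
from h import *
s,b,d,P=shot("wrist","w13"); print(s['tcp_pos'],s['grip_width'],R.from_quat(s["tcp_rot"]).as_matrix().round(3))
M=R.from_quat(s["tcp_rot"]).as_matrix(); print(M.T@(np.array([.5477,-.1079,.235])-s['tcp_pos'])/.025)
E
```

```text
time: 22.4
tcp_pos: [0.5467, -0.1066, 0.3087]
tcp_rot: [0.635, 0.773, -0.0, -0.001]
wrist_force: [-0.2, -0.2, -1.5]
grip_width: 0.018
time: 22.7
tcp_pos: [0.5475, -0.1097, 0.3095]
tcp_rot: [0.636, 0.771, -0.0, -0.0]
wrist_force: [0.5, 0.4, -1.6]
grip_width: 0.0177
[ 0.54746159 -0.10969877  0.3095169 ] 0.01772634866133431 [[-0.19   0.982 -0.001]
 [ 0.982  0.19  -0.   ]
 [-0.    -0.001 -1.   ]]
[0.06883274 0.02473862 2.9806623 ]
```

View pics/w13.png

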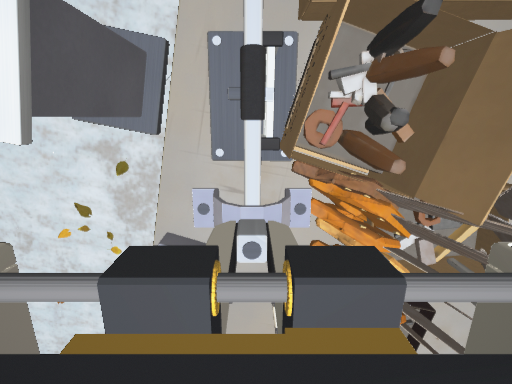

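```bash
python3 -m handwheel '0 0 0 0.05 0.03 0.5 1;0 0 0 0.05 0.03 1 1;0 0 0 0.05 0.03 1.5 1;0 0 0 0.05 0.03 1.9 1;0 0 0 0.05 0.03 2.3 1;0 0 0 0.05 0.03 2.6 1;0 0 0 0.05 0.03 2.8 1;0 0 0 0.05 0.03 2.9 1;0 0 0 0.05 0.03 2.95 1;0 0 0 0.05 0.03 3 1;0 0 0 0.05 0.03 3 1'
```

```text
time: 23.85
tcp_pos: [0.548, -0.1071, 0.2351]
tcp_rot: [0.636, 0.772, 0.0, 0.0]
wrist_force: [0.2, 0.1, -0.4]
grip_width: 0.0177
```

```bash
python3 -m handwheel '0 0 0 0 0 0.03 1;0 0 0 0 0 0.05 1;0 0 0 0 0 0.05 0.7;0 0 0 0 0 0.05 0.6;0 0 0 0 0 0.05 0.5;0 0 0 0 0 0.05 0.5;0 0 0 0 0 0.05 0.5;0 0 0 0 0 -0.5 0.5;0 0 0 0 0 -1.5 0.5;0 0 0 0 0 -3 0.5;0 0 0 0 0 -4 0.5;0 0 0 0 0 -4 0.5';python3 - <<'E'
from h import *
s,b,d,P=shot("side","s14"); crop(b,180,0,400,330,2.3,"s14c")
s,b,d,P=shot("scene","sc14"); crop(b,130,80,430,300,2.6,"sc14c")
E
```

```text
time: 25.05
tcp_pos: [0.5495, -0.1077, 0.3392]
tcp_rot: [0.636, 0.772, 0.001, 0.004]
wrist_force: [-0.5, 0.4, 0.2]
grip_width: 0.0462
```

View pics/s14c.png

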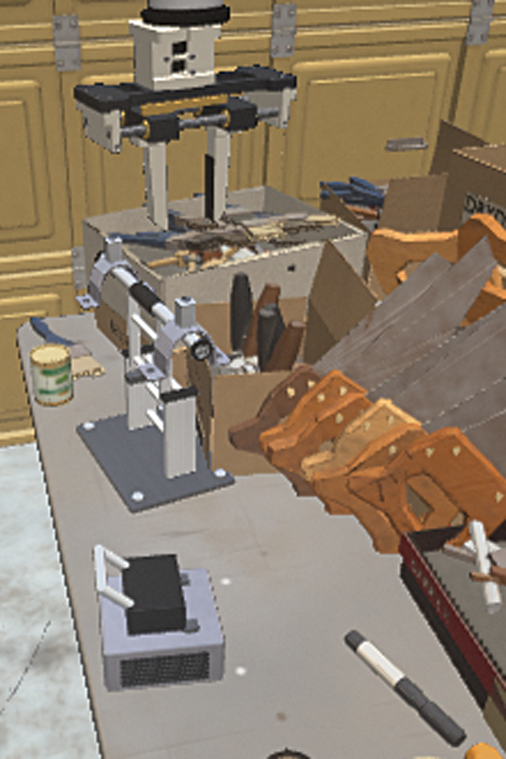

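View pics/sc14c.png

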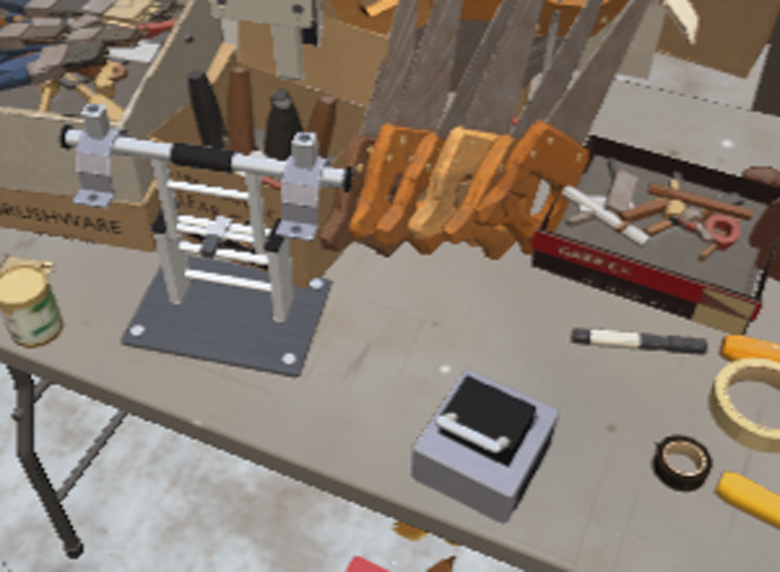

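Both straps hang astride the bar, nuts up, at each end; none left on the table. Now to the blower.

```bash
python3 -m handwheel '0 0 1 -2 -1.4 0 0.4;0 0 2 -4 -2.8 0 0.4;0 0 3.5 -6 -4.2 0 0.4;0 0 3.5 -8 -5.5 1 0.4;0 0 3.5 -9 -6.2 2 0.4;0 0 3.5 -9 -6.2 2.8 0.4;0 0 3.5 -9 -6.2 2.8 0.4;0 0 3.5 -9 -6.2 2.8 0.4;0 0 3.5 -9 -6.2 2.8 0.4'
python3 - <<'E'
from h import *
s,b,d,P=shot("wrist","w15"); crop(b,0,0,512,384,1.5,"w15c"); print(s['tcp_pos'],R.from_quat(s["tcp_rot"]).as_matrix().round(3))
sel=lambda x0,x1,y0,y1,z0,z1:(P[...,0]>x0)&(P[...,0]<x1)&(P[...,1]>y0)&(P[...,1]<y1)&(P[...,2]>z0)&(P[...,2]<z1)
for nm,z0,z1,x0,x1 in [("top",.051,.060,.36,.56),("hood",.083,.092,.42,.53),("handle",.104,.120,.36,.45)]:
    m=sel(x0,x1,-.42,-.23,z0,z1); m[235:]=0
    q=P[m]; r=cv2.minAreaRect((q[:,:2]*1000).astype(np.float32)); print(nm,len(q),q.mean(0).round(4),r)
E
```

```text
time: 26.05
tcp_pos: [0.4395, -0.3568, 0.2652]
tcp_rot: [0.746, 0.666, 0.0, 0.0]
wrist_force: [0.3, 0.3, 1.0]
grip_width: 0.0557
[ 0.43945283 -0.35684451  0.26524384] [[ 0.112  0.994  0.   ]
 [ 0.994 -0.112  0.   ]
 [ 0.     0.    -1.   ]]
top 2889 [ 0.4716 -0.32    0.0547] ((463.75909423828125, -325.7069091796875), (99.52112579345703, 108.88921356201172), 83.0513916015625)
hood 2304 [ 0.459  -0.3241  0.0879] ((457.27838134765625, -325.33721923828125), (70.07832336425781, 54.94247055053711), 83.49671173095703)
handle 519 [ 0.4147 -0.3184  0.1117] ((416.5189514160156, -320.19512939453125), (58.678504943847656, 16.82184410095215), 81.29683685302734)
```

View pics/w15c.png

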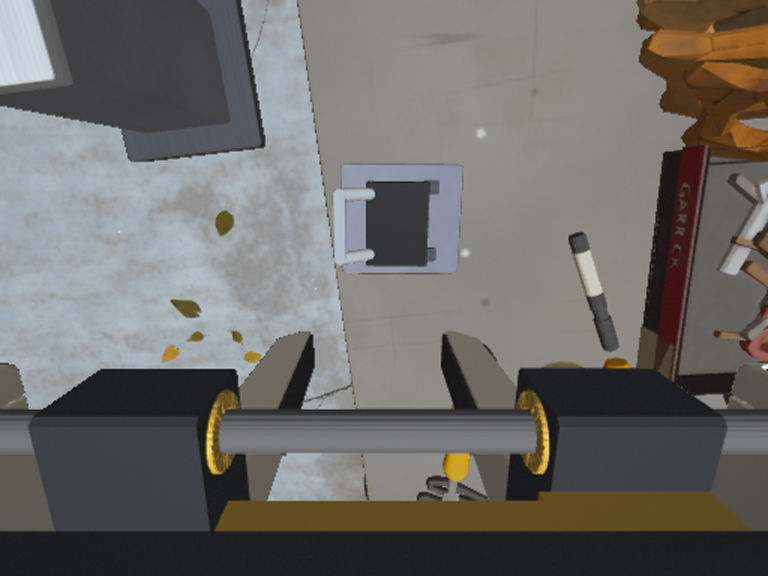

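Run:
```python
from h import *
s=sense();M=R.from_quat(s["tcp_rot"]).as_matrix()
for p in [(340,194),(340,262)]: print(ray("wrist",p[0]/1.5,p[1]/1.5,.112,s).round(4))
x=np.array([.9934,-.115,0]);C=np.array([.4637,-.3258,0])
h=C-.051*x+[0,0,.1005]; print(h,(M.T@(h-s['tcp_pos'])/.025).round(2))
H=np.array([-.021,.056])
a0=np.arctan2(53,72);r=np.hypot(.072,.053)
for th in np.arange(0,1.66,.1):
    f=r*np.cos(a0+th);z=r*np.sin(a0+th)
    print(round(th,2),"ty",round((.072-f)/.025,2),"tz",round(-(z-.053)/.025,2))
```

```text
[ 0.4177 -0.2946  0.112 ]
[ 0.4106 -0.3469  0.112 ]
[ 0.4130366 -0.319935   0.1005   ] [ 1.35 -1.23  6.61]
0.0 ty -0.0 tz 0.0
0.1 ty 0.23 tz -0.28
0.2 ty 0.48 tz -0.53
0.3 ty 0.76 tz -0.76
0.4 ty 1.05 tz -0.95
0.5 ty 1.37 tz -1.12
0.6 ty 1.7 tz -1.26
0.7 ty 2.04 tz -1.36
0.8 ty 2.39 tz -1.42
0.9 ty 2.75 tz -1.45
1.0 ty 3.11 tz -1.45
1.1 ty 3.46 tz -1.41
1.2 ty 3.81 tz -1.33
1.3 ty 4.15 tz -1.22
1.4 ty 4.48 tz -1.08
1.5 ty 4.79 tz -0.9
1.6 ty 5.08 tz -0.7
```

Handle mid measured (0.414, -0.321), agreeing with the blower-based (0.413, -0.320). Approach, stopping above.

```bash
python3 -m handwheel '0 0 0 1.35 -1.2 0 0.7;0 0 0 1.35 -1.2 1 0.7;0 0 0 1.35 -1.2 2.5 0.7;0 0 0 1.35 -1.2 4 0.7;0 0 0 1.35 -1.2 5 0.7;0 0 0 1.35 -1.2 5.2 0.7;0 0 0 1.35 -1.2 5.2 0.7;0 0 0 1.35 -1.2 5.2 0.7'
python3 - <<'E'
from h import *
s,b,d,P=shot("wrist","w16"); crop(b,0,0,512,384,1.5,"w16c"); print(s['tcp_pos'],s['grip_width'])
M=R.from_quat(s["tcp_rot"]).as_matrix(); print((M.T@(np.array([.4132,-.320,.1005])-s['tcp_pos'])/.025).round(2))
s,b,d,P=shot("side","s16"); crop(b,150,180,310,310,4.5,"s16c")
E
```

```text
time: 26.9
tcp_pos: [0.4141, -0.3213, 0.1369]
tcp_rot: [0.746, 0.666, -0.0, 0.002]
wrist_force: [-0.2, -0.3, 0.1]
grip_width: 0.0281
[ 0.41413919 -0.32130604  0.13685814] 0.028073319161902182
[ 0.05 -0.05  1.45]
```

View pics/w16c.png

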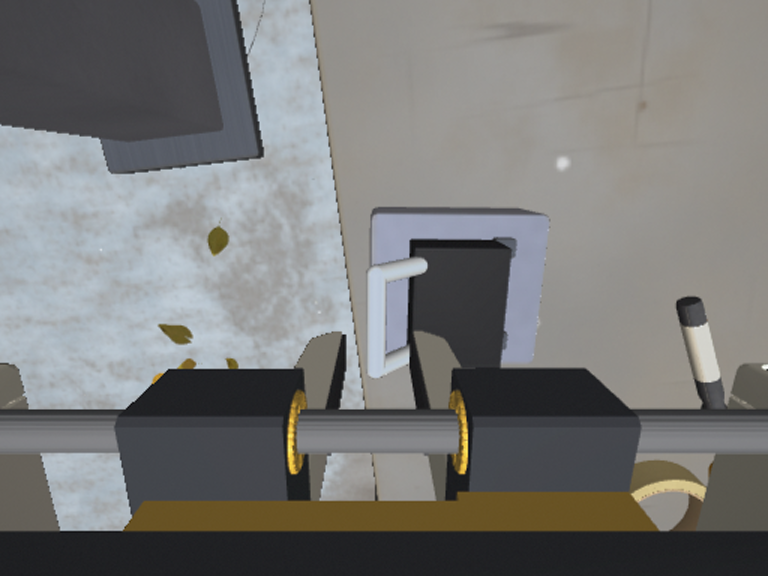

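View pics/s16c.png

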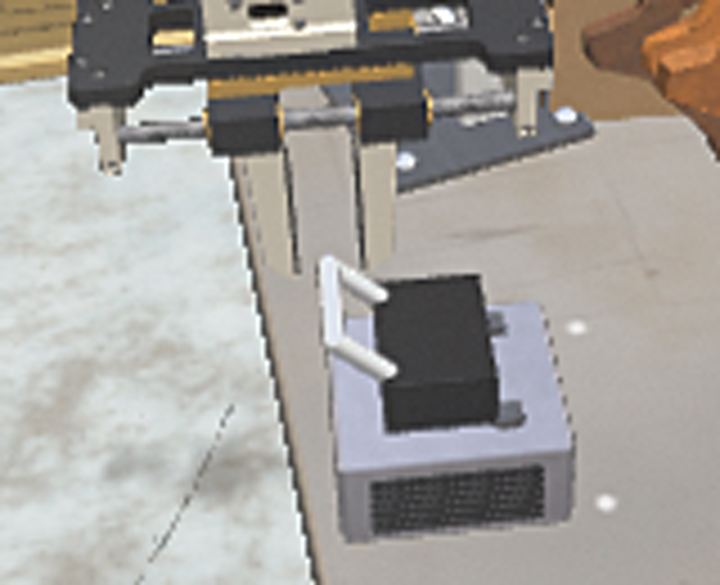

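```bash
python3 -m handwheel '0 0 0 0 -0.04 0.5 0.7;0 0 0 0 -0.04 1 0.7;0 0 0 0 -0.04 1.4 0.7;0 0 0 0 -0.04 1.45 0.7;0 0 0 0 -0.04 1.45 0.7;0 0 0 0 -0.04 1.45 1;0 0 0 0 -0.04 1.45 1;0 0 0 0 -0.04 1.45 1;0 0 0 0 -0.04 1.45 1;0 0 0 0 -0.04 1.45 1'
```

```text
time: 28.0
tcp_pos: [0.4133, -0.3211, 0.0991]
tcp_rot: [0.746, 0.666, 0.001, 0.001]
wrist_force: [4.4, -0.1, -3.0]
grip_width: 0.009
```

Gripped (9 mm). Swing along the arc.

```bash
python3 -m handwheel '0 0 0 0 0.1 -0.14 1;0 0 0 0 0.23 -0.28 1;0 0 0 0 0.35 -0.4 1;0 0 0 0 0.48 -0.53 1;0 0 0 0 0.62 -0.65 1;0 0 0 0 0.76 -0.76 1;0 0 0 0 0.9 -0.86 1;0 0 0 0 1.05 -0.95 1;0 0 0 0 1.2 -1.04 1;0 0 0 0 1.37 -1.12 1'
python3 - <<'E'
from h import *
s,b,d,P=shot("side","s17"); crop(b,150,150,310,310,4,"s17c")
E
```

```text
time: 29.0
tcp_pos: [0.4449, -0.3248, 0.1278]
tcp_rot: [0.746, 0.666, -0.001, -0.0]
wrist_force: [-7.2, -1.8, 3.9]
grip_width: 0.0088
```

View pics/s17c.png

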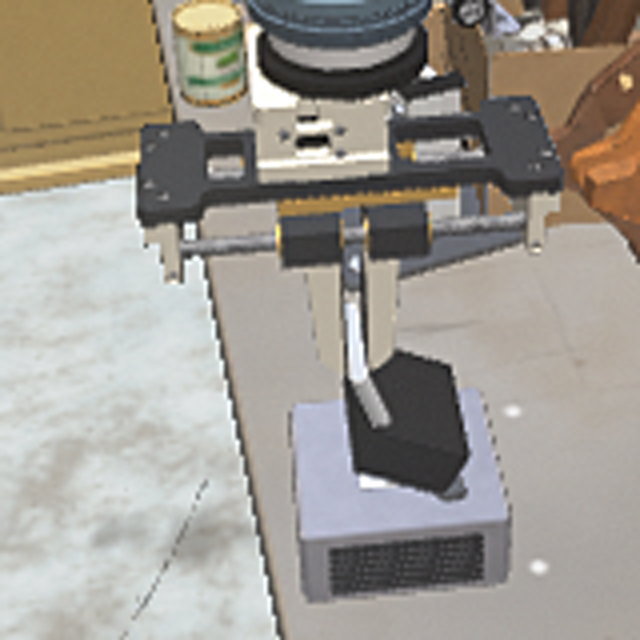

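```bash
python3 -m handwheel '0 0 0 0 0.33 -0.14 1;0 0 0 0 0.67 -0.24 1;0 0 0 0 1.02 -0.3 1;0 0 0 0 1.38 -0.33 1;0 0 0 0 1.74 -0.33 1;0 0 0 0 2.09 -0.29 1;0 0 0 0 2.44 -0.21 1;0 0 0 0 2.78 -0.1 1;0 0 0 0 3.11 0.04 1;0 0 0 0 3.42 0.22 1;0 0 0 0 3.42 0.22 1'
python3 - <<'E'
from h import *
s,b,d,P=shot("side","s18"); crop(b,150,150,310,310,4,"s18c")
E
```

```text
time: 30.15
tcp_pos: [0.5323, -0.335, 0.121]
tcp_rot: [0.746, 0.666, -0.0, 0.001]
wrist_force: [-0.9, -5.0, 1.4]
grip_width: 0.009
```

View pics/s18c.png

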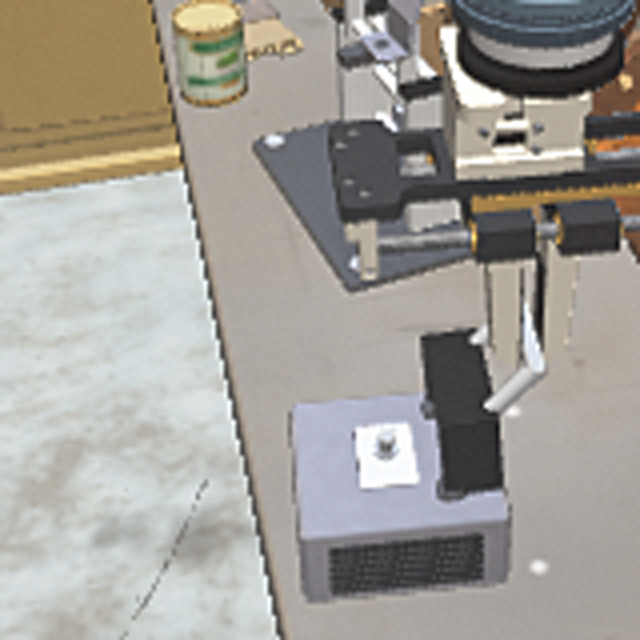

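Guard open about 1.5 rad, toggle exposed. Release and rise.

```bash
python3 -m handwheel '0 0 0 0 0 0 0.75;0 0 0 0 0 0 0.75;0 0 0 0 0 0 0.75;0 0 0 0 0 -0.5 0.75;0 0 0 0 0 -1.5 0.75;0 0 0 0 0 -3 0.75;0 0 0 0 0 -4 1;0 0 0 0 0 -4 1;0 0 0 0 0 -4 1'
python3 - <<'E'
from h import *
s,b,d,P=shot("side","s19"); crop(b,150,150,310,310,4,"s19c")
s,b,d,P=shot("scene","sc19"); crop(b,130,80,430,300,2.6,"sc19c")
M=R.from_quat(s["tcp_rot"]).as_matrix()
x=np.array([.9934,-.115,0]);y=np.array([.115,.9934,0]);C=np.array([.4637,-.3258,0])
print(s['tcp_pos'],s['grip_width'])
st=C-.015*x-.035*y+[0,0,.07]; print(st,(M.T@(st-s['tcp_pos'])/.025).round(2))
E
```

```text
time: 31.1
tcp_pos: [0.5311, -0.334, 0.222]
tcp_rot: [0.746, 0.666, 0.0, 0.001]
wrist_force: [-0.2, -0.1, -0.2]
grip_width: 0.0039
[ 0.53054537 -0.33357418  0.22065499] 0.0017926439021116805
[ 0.444774 -0.358844  0.07    ] [-1.39 -3.29  6.03]
```

View pics/s19c.png

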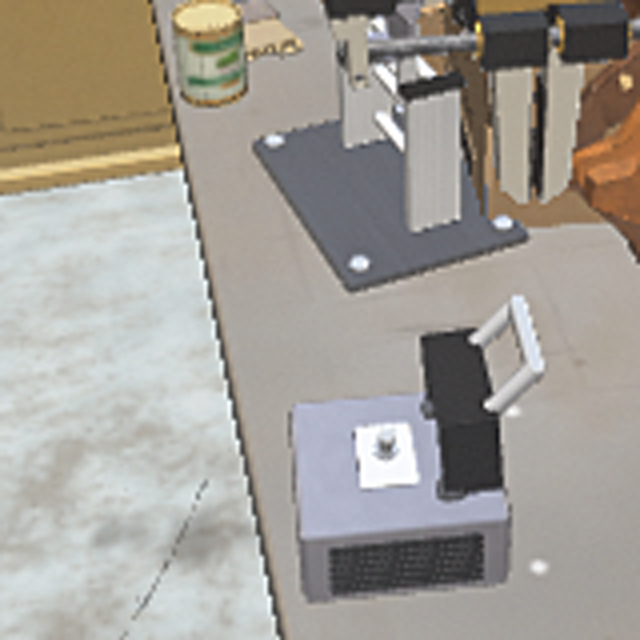

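View pics/sc19c.png

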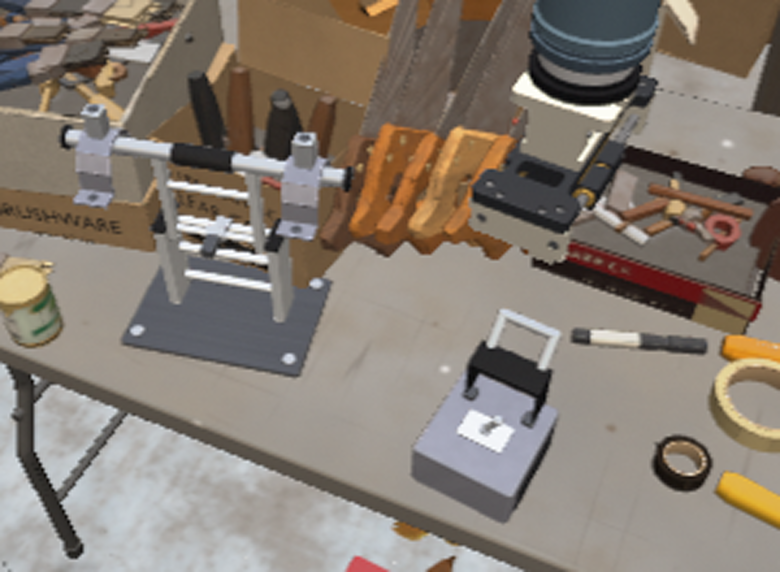

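```bash
python3 -m handwheel '0 0 0 -0.7 -1.5 0 1;0 0 0 -1.4 -3.3 0 1;0 0 0 -1.4 -3.3 0 1;0 0 0 -1.4 -3.3 1 1;0 0 0 -1.4 -3.3 2.5 1;0 0 0 -1.4 -3.3 4 1;0 0 0 -1.4 -3.3 5 1;0 0 0 -1.4 -3.3 5.6 1;0 0 0 -1.4 -3.3 6 1;0 0 0 -1.4 -3.3 6 1;0 0 0 -1.4 -3.3 6 1'
python3 - <<'E'
from h import *
s,b,d,P=shot("side","s20"); crop(b,150,150,310,310,4,"s20c")
s,b,d,P=shot("wrist","w20"); crop(b,0,0,512,384,1.5,"w20c")
x=np.array([.9934,-.115,0]);y=np.array([.115,.9934,0]);C=np.array([.4637,-.3258,0])
p=s['tcp_pos']-C; print(p@x,p@y,p[2])
E
```

```text
time: 32.3
tcp_pos: [0.4453, -0.3596, 0.0713]
tcp_rot: [0.746, 0.666, 0.0, -0.0]
wrist_force: [-0.3, -0.2, -0.3]
grip_width: 0.0004
-0.014149724249859885 -0.036015936827040504 0.07183792464397343
```

View pics/s20c.png

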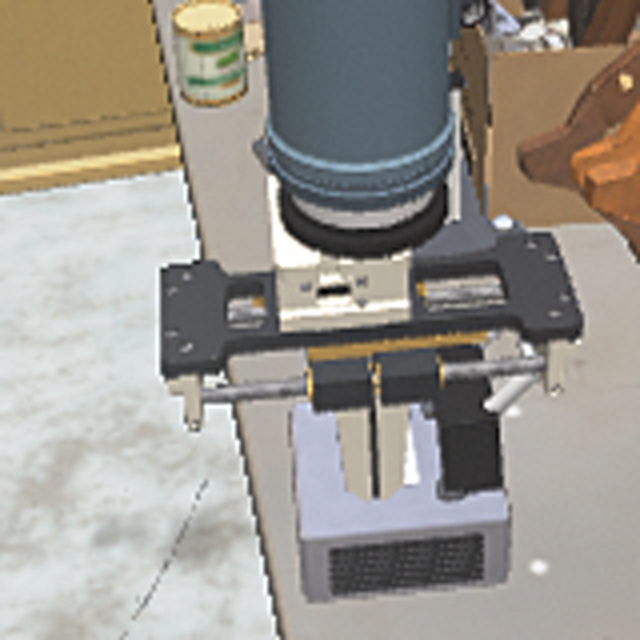

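View pics/w20c.png

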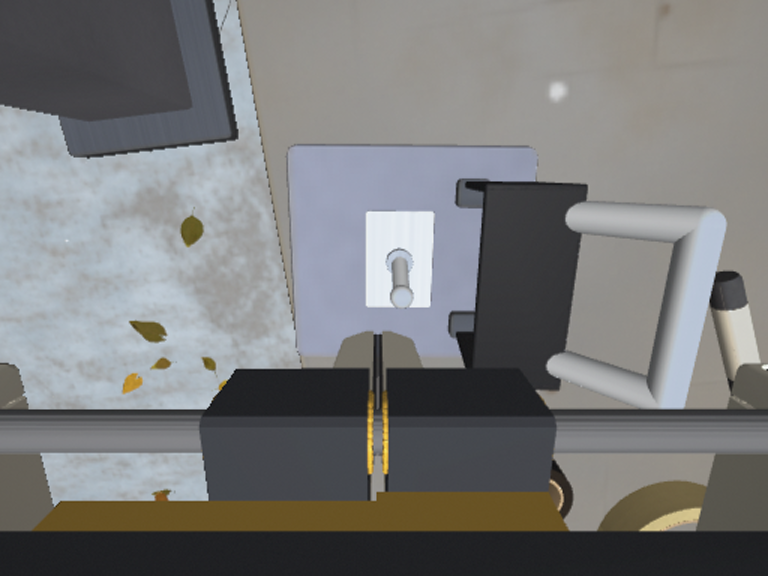

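```bash
python3 -m handwheel '0 0 0 0.2 0 0 1;0 0 0 0.4 0 0 1;0 0 0 0.6 0 0 1;0 0 0 0.8 0 0 1;0 0 0 1 0 0 1;0 0 0 1.2 0 0 1;0 0 0 1.4 0 0 1;0 0 0 1.45 0 0 1;0 0 0 1.45 0 0 1;0 0 0 1.45 0 0 1'; python3 -m handwheel '0 0 0 -1 0 0 1;0 0 0 -1 0 0 1;0 0 0 -1 0 0 1'
python3 - <<'E'
from h import *
s,b,d,P=shot("wrist","w21"); crop(b,0,0,512,384,1.5,"w21c")
E
```

```text
time: 33.4
tcp_pos: [0.4488, -0.3262, 0.0713]
tcp_rot: [0.746, 0.666, -0.002, 0.002]
wrist_force: [-2.8, -9.9, -3.5]
grip_width: 0.0006
time: 33.7
tcp_pos: [0.4459, -0.3478, 0.0707]
tcp_rot: [0.746, 0.666, 0.0, -0.001]
wrist_force: [-0.5, 0.5, -0.4]
grip_width: 0.0007
```

View pics/w21c.png

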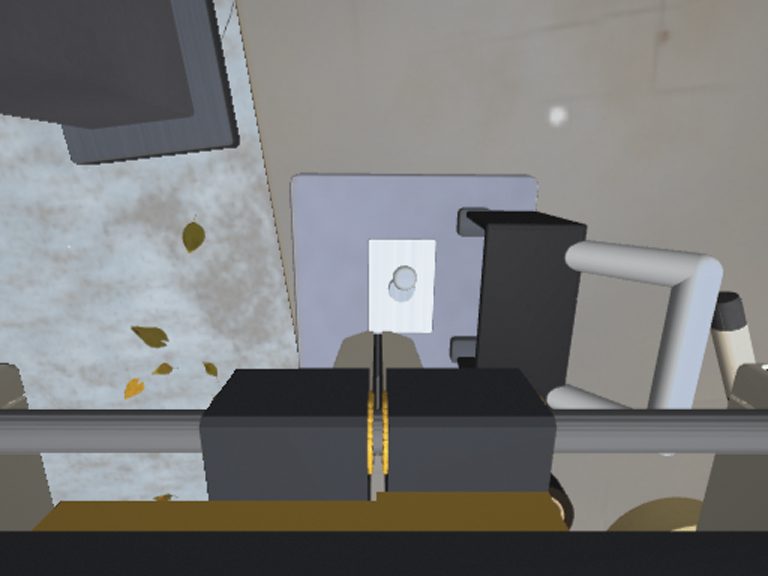

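Run:
```python
from h import *
s=sense();x=np.array([.9934,-.115,0]);y=np.array([.115,.9934,0]);C=np.array([.4637,-.3258,0])
p=ray("wrist",404/1.5,277/1.5,.079,s)-C; print(p@x,p@y)
M=R.from_quat(s["tcp_rot"]).as_matrix()
h=C+.021*x; r=np.hypot(.072,.053);a=np.arctan2(53,72)+1.5
h=h-r*np.cos(a)*x+np.array([0,0,.056+r*np.sin(a)]); print(h,s['tcp_pos'],(M.T@(h-[0,0,.0085]-s['tcp_pos'])/.025).round(2))
```

```text
-0.005581714969981951 0.01093401563746264
[ 0.53202025 -0.33370903  0.13156871] [ 0.44589155 -0.34729653  0.0707125 ] [ 0.93  3.36 -2.1 ]
```

Toggle tip at y=+10.9 mm: fully on. Go back over the handle.

```bash
python3 -m handwheel '0 0 0 -0.5 0 0 1;0 0 0 -0.5 0 -2 1;0 0 0 -0.5 0 -4 1;0 0 0 0 0 -5.5 0.75;0 0 0 0.6 1.5 -5.5 0.75;0 0 0 0.6 3.4 -5.5 0.75;0 0 0 0.6 3.4 -5.5 0.75;0 0 0 0.6 3.4 -5.5 0.75;0 0 0 0.6 3.4 -5.5 0.75'
python3 - <<'E'
from h import *
s,b,d,P=shot("wrist","w22"); crop(b,0,0,512,384,1.5,"w22c"); 
M=R.from_quat(s["tcp_rot"]).as_matrix(); print(s['tcp_pos'],s['grip_width'],(M.T@(np.array([.532,-.334,.122])-s['tcp_pos'])/.025).round(2))
E
```

```text
time: 34.65
tcp_pos: [0.5314, -0.3429, 0.2082]
tcp_rot: [0.746, 0.666, -0.0, -0.001]
wrist_force: [0.7, 0.5, 0.1]
grip_width: 0.0237
[ 0.53141559 -0.34286524  0.20819158] 0.023657002464175104 [ 0.35 -0.01  3.45]
```

View pics/w22c.png

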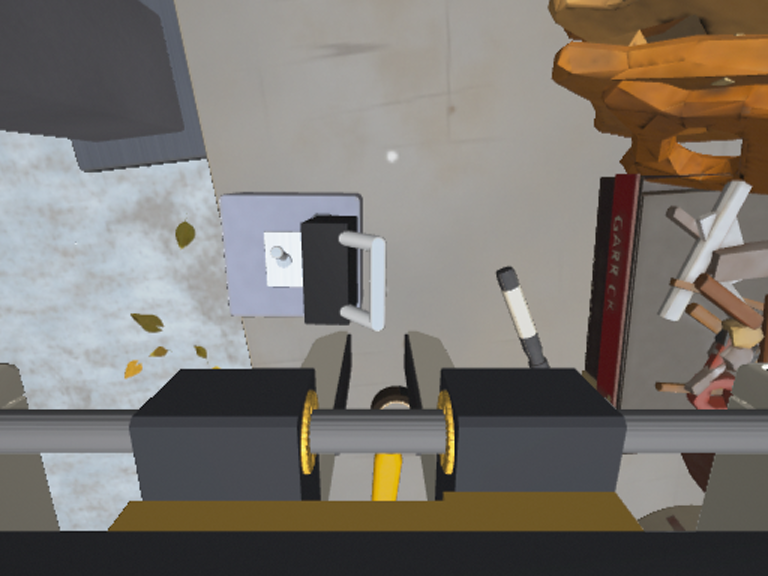

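```bash
python3 -m handwheel '0 0 0 0.35 0 0 0.7;0 0 0 0.35 0 1 0.7;0 0 0 0.35 0 2 0.7;0 0 0 0.35 0 2.8 0.7;0 0 0 0.35 0 3.2 0.7;0 0 0 0.35 0 3.4 0.7;0 0 0 0.35 0 3.4 0.7;0 0 0 0.35 0 3.4 1;0 0 0 0.35 0 3.4 1;0 0 0 0.35 0 3.4 1;0 0 0 0.35 0 3.4 1;0 0 0 0.35 0 3.4 1'
```

```text
time: 35.9
tcp_pos: [0.5338, -0.3347, 0.1243]
tcp_rot: [0.746, 0.666, 0.0, 0.001]
wrist_force: [0.5, -0.4, 3.2]
grip_width: 0.0088
```

```bash
python3 -m handwheel '0 0 0 0 -0.31 -0.18 1;0 0 0 0 -0.64 -0.32 1;0 0 0 0 -0.98 -0.43 1;0 0 0 0 -1.33 -0.51 1;0 0 0 0 -1.68 -0.55 1;0 0 0 0 -2.04 -0.55 1;0 0 0 0 -2.4 -0.52 1;0 0 0 0 -2.75 -0.46 1;0 0 0 0 -3.09 -0.36 1;0 0 0 0 -3.42 -0.22 1'; python3 -m handwheel '0 0 0 0 -0.15 0.08 1;0 0 0 0 -0.32 0.17 1;0 0 0 0 -0.47 0.26 1;0 0 0 0 -0.61 0.36 1;0 0 0 0 -0.75 0.47 1;0 0 0 0 -0.89 0.59 1;0 0 0 0 -1.02 0.71 1;0 0 0 0 -1.14 0.84 1;0 0 0 0 -1.26 0.98 1;0 0 0 0 -1.37 1.12 1;0 0 0 0 -1.39 1.17 1;0 0 0 0 -1.39 1.17 1'
python3 - <<'E'
from h import *
s,b,d,P=shot("side","s23"); crop(b,150,180,310,310,4.5,"s23c")
E
```

```text
time: 36.9
tcp_pos: [0.4475, -0.3243, 0.1291]
tcp_rot: [0.746, 0.666, 0.0, -0.0]
wrist_force: [2.6, 2.6, 1.2]
grip_width: 0.0089
time: 38.1
tcp_pos: [0.4134, -0.3204, 0.0998]
tcp_rot: [0.746, 0.666, -0.0, -0.001]
wrist_force: [1.6, 5.7, 4.6]
grip_width: 0.0087
```

View pics/s23c.png

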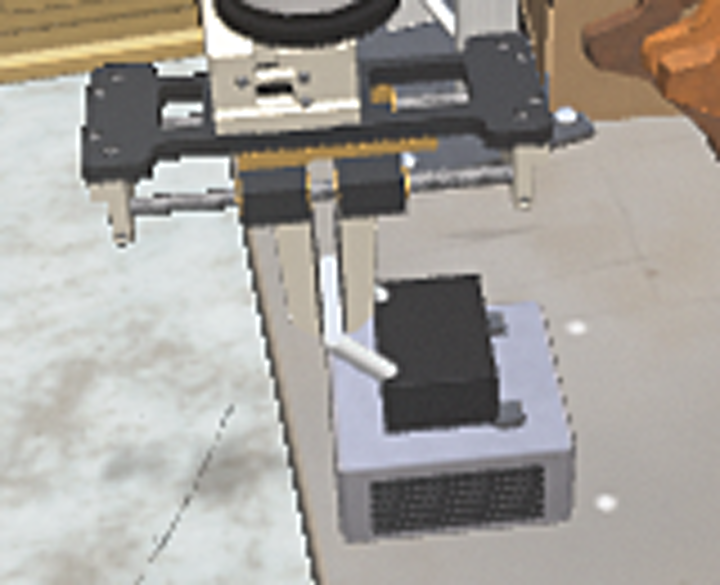

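```bash
python3 -m handwheel '0 0 0 0 0 0.1 1;0 0 0 0 0 0.15 1;0 0 0 0 0 0.15 1;0 0 0 0 0 0.05 0.7;0 0 0 0 0 0 0.7;0 0 0 0 0 0 0.7;0 0 0 0 0 -0.5 0.7;0 0 0 0 0 -1.5 0.7;0 0 0 0 0 -1.5 1;0 0 0 0 0 -1.5 1;0 0 0 0 0 -1.5 1;0 0 0 0 0 -1.5 1'
python3 - <<'E'
from h import *
s,b,d,P=shot("wrist","w24"); crop(b,0,0,512,384,1.5,"w24c"); print(s['tcp_pos'],s['grip_width'])
s,b,d,P=shot("side","s24"); crop(b,150,180,310,310,4.5,"s24c")
c=cv2.imread("pics/s16.png") 
a=cv2.cvtColor(c,6).astype(int);e=cv2.cvtColor(b,6).astype(int)
D=abs(a-e); print(D[240:300,220:278].max(),D[262:300,220:278].mean(), D[236:275,220:262].max())
q=lambda P: P[(P[...,0]>.38)&(P[...,0]<.5)&(P[...,1]>-.38)&(P[...,1]<-.27)&(P[...,2]>.08)&(P[...,2]<.094)]
o=cloud("side",np.load("pics/side0.npy"))
for X in (o,P):
    k=q(X); A=np.c_[k[:,:2]-k[:,:2].mean(0),np.ones(len(k))]; print(len(k),np.linalg.lstsq(A,k[:,2],rcond=None)[0].round(4))
E
```

```text
time: 39.35
tcp_pos: [0.4134, -0.3203, 0.1365]
tcp_rot: [0.746, 0.666, -0.0, -0.001]
wrist_force: [-0.8, 0.5, -0.1]
grip_width: 0.0017
[ 0.41339744 -0.32033543  0.13648669] 0.001682161831900933
77 1.2073502722323048 192
664 [-0.0091  0.0322  0.0881]
662 [-0.0096  0.0337  0.0881]
```

View pics/s24c.png

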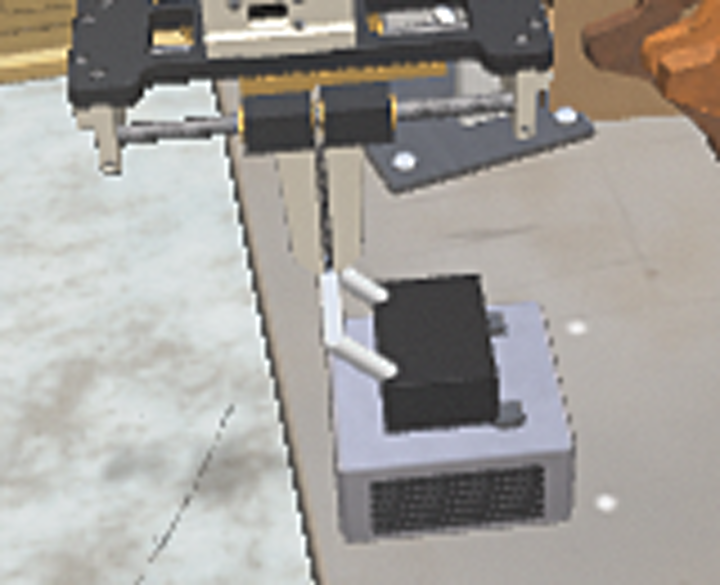

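View pics/w24c.png

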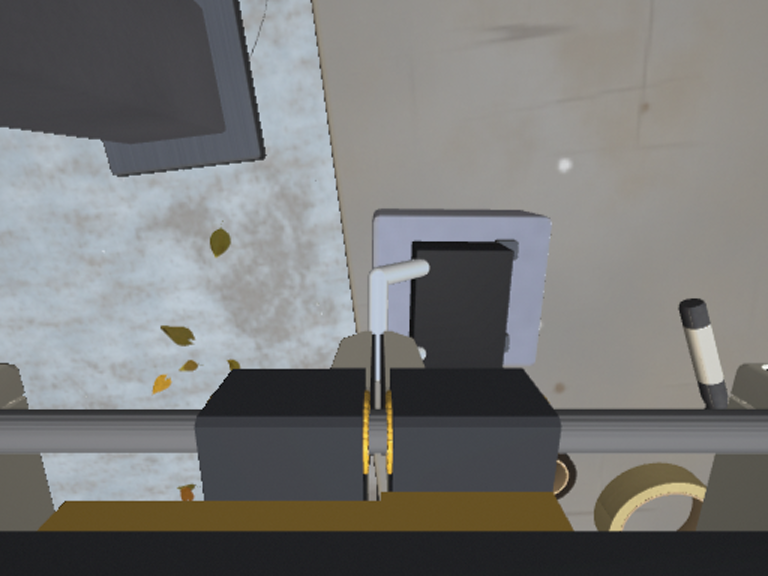

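Hood plane matches the starting closed state; one gentle press on the handle from above for certainty, then retreat.

```bash
python3 -m handwheel '0 0 0 0 0 0.4 1;0 0 0 0 0 0.7 1;0 0 0 0 0 0.9 1;0 0 0 0 0 1 1;0 0 0 0 0 1 1'; python3 -m handwheel '0 0 0 0 0 -1 1;0 0 0 0 0 -3 1;0 0 0 0 0 -5 1;0 0 0 0 -1 -6 1;0 0 0 0 -1 -6 1;0 0 0 0 -1 -6 1;0 0 0 0 -1 -6 1'
python3 - <<'E'
from h import *
s,b,d,P=shot("side","s25"); crop(b,170,60,350,330,2.2,"s25c")
k=P[(P[...,0]>.38)&(P[...,0]<.5)&(P[...,1]>-.38)&(P[...,1]<-.27)&(P[...,2]>.08)&(P[...,2]<.094)]; A=np.c_[k[:,:2]-k[:,:2].mean(0),np.ones(len(k))]; print(len(k),np.linalg.lstsq(A,k[:,2],rcond=None)[0].round(4))
s,b,d,P=shot("scene","sc25"); crop(b,130,80,430,300,2.6,"sc25c")
u=np.array([-.19,.982]);n=np.array([.982,.19])
for t0 in (-.010,-.21):
    T=P[...,:2]@u;N=P[...,:2]@n; m=(abs(T-t0)<.03)&(abs(N-.517)<.03)&(P[...,2]>.253)&(P[...,2]<.268); q=P[m]; print("nut",len(q),q.mean(0).round(4),(T[m].mean()+.110).round(4),(N[m].mean()-.517).round(4))
q=P[(P[...,0]>.38)&(P[...,0]<.5)&(P[...,1]>.1)&(P[...,1]<.25)&(P[...,2]>.06)&(P[...,2]<.08)]; print("tin",q.mean(0).round(3))
q=P[(P[...,0]>.45)&(P[...,0]<.62)&(P[...,1]>-.6)&(P[...,1]<-.45)&(P[...,2]>.012)&(P[...,2]<.025)]; print("tape",q.mean(0).round(3))
E
```

```text
time: 39.95
tcp_pos: [0.4133, -0.3204, 0.1137]
tcp_rot: [0.746, 0.666, -0.0, -0.0]
wrist_force: [-5.1, 5.3, 15.1]
grip_width: 0.0003
time: 40.65
tcp_pos: [0.3888, -0.3174, 0.2605]
tcp_rot: [0.746, 0.666, 0.0, -0.001]
wrist_force: [0.3, -0.2, 0.4]
grip_width: 0.0003
657 [-0.0086  0.0272  0.0881]
nut 48 [0.5066 0.0867 0.2575] 0.0989 -0.0031
nut 51 [ 0.5454 -0.1079  0.2573] -0.0996 -0.0019
tin [0.423 0.171 0.068]
tape [ 0.547 -0.539  0.019]
```

View pics/s25c.png

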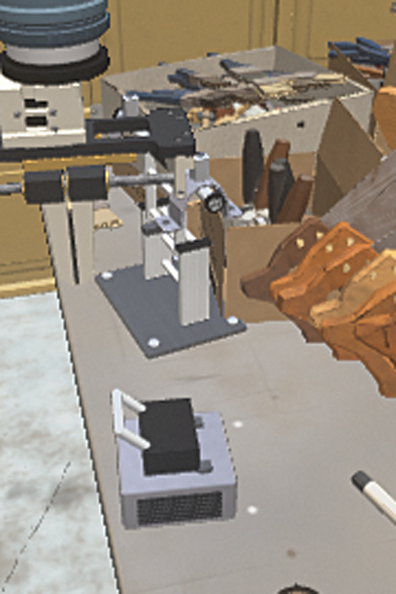

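View pics/sc25c.png

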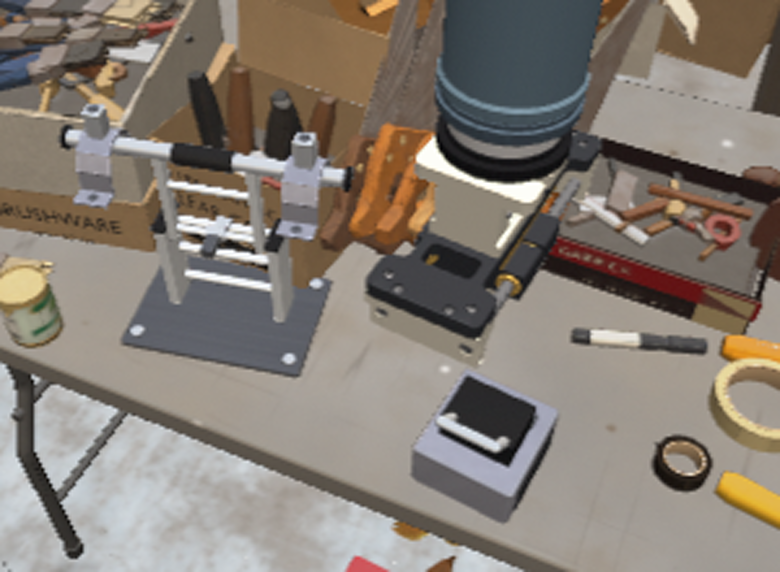

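All final checks hold. Handing in.

```bash
python3 -c "
from cell import *
print(hand_in())"
```

```text
the job is handed in; nothing more can be done
None
```

The job is done and handed in at about 41 s of the 210 s allowed; hand-in gives no verdict, so the result is not confirmed.

- **Rack:** I gripped the sleeve and raised the section to about 0.109 m. I then lowered it in the hand onto the top rung, where the force turned to about 7 N upward. The bar centre was at about 0.2205 m, against 0.220 m expected.
- **Straps:** I saw only two straps in any view, so I hung two. They hang nut up, about 0.10 m either side of the bar's middle. Each nut was within 3 mm of the bar line at a height of about 0.257 m, where about 0.259 m was expected.
- **Blower:** I opened the guard to about 1.5 rad, pushed the toggle until it met its stop (10 N; tip at +10.9 mm), and folded the guard down. The hood's slope matched the starting closed state to within about 0.002 rad. After that I pressed the handle down once more with about 15 N, and a repeat of the slope check agreed with the start to within 0.005 rad.
- **Bystanders:** The tin and the black tape were within 1–2 mm of where they started.
- **Robot:** The arm had been withdrawn and was touching nothing at hand-in.

No check failed. The one disagreement was strap 2's angle, which early views put anywhere from 3° to 11°; I settled it at 4° from a closer wrist view before gripping.

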